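Set out the menu slate on the drinks cart

TASK

The blank menu slate is leaning face-first against the steel garnish box with its wire stand leg only a little ajar: swing the leg out by pushing until it comes up against its stop, then stand the slate wholly on the rubber bar mat, on its bottom edge and its leg, with the slate facing away from the robot towards the guests. Set it down rather than letting it drop or fall over, let go of it, and leave everything else on the cart where it is.

Things in the scene. Friction and masses are not known exactly. Their poses are not given: they have to be found in the camera images.
- slate: Menu slate: loose flat panel 160 wide, 200 high, 14 thick (mm), thin aluminium frame, blank dark face, plywood back, 0.55 to 0.85 kg. Origin: middle of the bottom edge, mid-thickness; x out of the dark face, y along the bottom edge, z up the slate. At the start it leans 28 degrees from vertical away from the robot, face on the garnish box's upper near edge, back and leg towards the robot.
- slate_top (a point): Middle of the slate's top edge, mid-thickness, 200 mm up the slate from its origin. The upper third of the slate is free on both sides and can be gripped across its 14 mm.
- slate_corner_left (a point): Left bottom corner of the slate, 80 mm along +y from its origin, mid-thickness. Standing properly on mat and leg the slate leans 25 degrees from vertical towards its leg (the robot) and this point is about 7 mm above the tray.
- slate_corner_right (a point): Right bottom corner of the slate, 80 mm along -y from its origin, mid-thickness.
- stand_leg (a joint): Angle (rad) of the wire stand leg from the slate's back: 0 = folded along the back, growing as its lower end swings away from the back (towards the slate's -x); 0.785 (45 degrees) = fully out, at a hard stop. Starts ajar at 0.26 to 0.42. Stiff hinge (0.06 N m, half a newton at the bar): stays where it is left. A U of 6 mm steel wire: two arms from hinge to crossbar, 104 mm free between them.
- leg_hinge (a point): Middle of the leg's hinge axis, which is parallel to the slate's y: in the slate's frame at x = -11 mm, z = 125 mm. The point's own axes turn with the leg.
- leg_bar (a point): Middle of the leg's crossbar (wire centre), 116 mm from the hinge axis; bar 110 mm long, parallel to the slate's y. At the start about 34 to 48 mm above the tray, with 31 to 48 mm free between it and the slate's back; the U is open above the bar, so a finger can reach in behind it.
- leg_foot_left (a point): Left end of the crossbar, 55 mm along +y from point leg_bar. Standing on the mat it is about 7 mm above the tray, and 102 mm behind the slate's origin, horizontally.
- leg_foot_right (a point): Right end of the crossbar, 55 mm along -y from point leg_bar.
- bar_mat: Black ribbed rubber bar mat lying fixed on the tray, 180 (x) by 240 (y) by 4 thick, mm. Origin: centre of its underside, on the tray. x points away from the robot, to the guests' side (turned by at most 0.22 rad); y along its long side.
- garnish_box: Fixed steel garnish box with a flat lid, 130 (x) by 220 (y) by 100 high, mm. Origin: on the tray, 25 mm in front of the middle of its near long side (the box lies from x = 25 to 155 mm, y = -110 to 110 mm). x points away from the robot.
- carafe: Empty green glass carafe with an aluminium twist cap, 92 across, 238 high, standing; origin at the centre of its foot. Bystander.
- coasters: Stack of four white ceramic coasters, 96 across, 32 high; origin at the centre of its underside. Bystander.
- corkscrew: Steel wing corkscrew lying flat, 190 long, about 70 wide, 30 high; length along x, origin on the tray near its middle. Bystander.
- glass_a: Clear polycarbonate highball glass, 68 across, 160 high, standing; origin at the centre of its foot. Bystander.
- glass_b: Second highball glass, the same as glass_a. Bystander.
- jigger: Steel double-cone jigger, 44 across, 78 high, standing; origin at the centre of its foot. Bystander.
- bar_spoon: All-steel spoon 200 long lying on the tray; origin near its middle. Bystander.
Not all that is in view belongs to the job. What is shaped like the slate but orange is not meant.

How it is judged (in metres and radians):
On the way:
1. the stand leg is swung right out against its stop (0.75 rad or more of 0.785) (value of joint stand_leg above 0.75 rad), for 0.2 s.
At the end, for the whole second after the job is handed in: Slate released, at rest, leg at 0.70 rad or more; bottom corners and crossbar ends under 14 mm above the tray and inside the mat's outline (5 mm over allowed), bottom edge on the far (+x) side and leg on the near side (20 mm past the middle allowed), so the dark face looks away from the robot (x of slate_corner_left in the frame of bar_mat between -0.02 and 0.095 m and x of leg_foot_left in the frame of bar_mat between -0.095 and 0.02 m and y of slate_corner_left in the frame of bar_mat between -0.125 and 0.125 m and height (world z) of each of slate_corner_left, leg_foot_left, slate_corner_right, leg_foot_right below 0.014 m and y of leg_foot_left in the frame of bar_mat between -0.125 and 0.125 m and x of slate_corner_right in the frame of bar_mat between -0.02 and 0.095 m and x of leg_foot_right in the frame of bar_mat between -0.095 and 0.02 m and y of slate_corner_right in the frame of bar_mat between -0.125 and 0.125 m and y of leg_foot_right in the frame of bar_mat between -0.125 and 0.125 m and value of joint stand_leg above 0.7 rad and linear speed of slate below 0.02 m/s and angular speed of slate below 0.1 rad/s and contact force between the fingers and slate below 0.1 N); the robot touches nothing.
It fails at once if the slate falls over: it leans more than 52 degrees from vertical (angle between slate's own z axis and vertical above 0.9 rad).
It fails at once if the slate is dropped: it moves faster than 0.5 m/s while the fingers do not touch it (linear speed of slate above 0.5 m/s and contact force between the fingers and slate below 0.1 N).
It fails at once if a bystander is shifted by more than 40 mm, or the carafe, a glass or the jigger is tipped (distance of any of carafe, coasters, corkscrew, glass_a, glass_b, jigger, bar_spoon from where it was at the start of the episode above 0.04 m or angle between any of carafe, glass_a, glass_b, jigger's own z axis and vertical above 0.5 rad).
It also fails if it takes over 54 s, if anything falls off the work surface, if the arm or the gripper's body presses on something with over 40 N, if the wrist force passes 120 N, or if a joint passes its speed limit or range.

ROBOT

A 6-joint arm with a two-finger parallel gripper is mounted at the origin on the work surface. World frame = base frame: x ahead of the robot, y to its left, z up, the work surface at z = 0. Lengths are in mm, angles in rad, forces in N, time in s.
With the tool pointing down it reaches from about 350 to 725 mm from the base axis. Payload 4.3 kg.
Tool frame: the origin (TCP) lies midway between the tips of the shut fingers; the grasp point (between the pads) lies 19 mm behind it; x points along the fingers, z is the direction in which the jaws open and shut, and the axes are right-handed (so a half turn about x gives the same grasp; the last joint's range is limited). The gripper opens to 85 mm and grips with 20 to 120 N. Pads are 22 mm wide; open, the fingers measure 114 mm over their backs; the gripper's body (76 mm by 85 mm) begins 54 mm behind the grasp point. The pads swing forward as they close: fully open they stand 13 mm farther back than shut.
Start: joints at [-1.387, 0.377, 0.081, 1.274, 0, 1.46], TCP at [166.526, -550.396, 231.329] pointing down, gripper open.
Joint ranges: [-2.72, 2.72], [-0.84, 1.66], [-1.02, 1.22], [-1.77, 2.12], [-1.37, 1.28], [-3.14, 3.14]. Speed limits (rad/s): [2.57, 2.57, 3.14, 3.14, 3.14, 3.14].

INTERFACE

Orientations are given as a unit quaternion [w, x, y, z].
In Python, from cell import ctrl gives the robot as it stands.
- The arm moves only by the shell command python3 -m inch 'ROWS' [OPENING] [FORCE]. ROWS is text: rows parted by semicolons, each of 4 numbers parted by spaces: the shift along the tool's x, y, z in mm, then the turn about the tool's x in degrees. In form: x y z twist; .... A call has 1 to 5 rows; each row shifts and turns the commanded pose from where the row before left it, along the tool's axes as they then stand; what a row does not reach is not made up. A row lasts 1/12 s, in which the tool goes at most 41.7 mm and 7.16 degrees, less where a joint would pass 70% of its speed; a pose out of reach is approached as far as the arm can. A call is refused whole if a number of a shift passes 41.7 or a number of a turn 7.16, either way. A call with a gripper value outside its range is refused whole. OPENING is the finger opening in mm, from 0 to 85.4, set as the call begins (- or left out, the last holds). The fingers move at their own pace and stop on an object; FORCE is the grip in N (left out, the last holds). Time passes only in rows, so rows that do not move let the fingers close. It gives the time, the measured TCP pose, the force and the opening at its end, in the units of the state.
- ctrl.read_state(): the state, without advancing time (a new reading comes with each control period).
- ctrl.capture(name): name is "side" or "top"; returns (picture, depth): 384x512x3 uint8, red, green, blue; 384x512 float32, mm along the optical axis (not along the pixel's ray), 0 where there is no reading.
- ctrl.calibration(name): a dict with "vertical_fov" (degrees; the focal length in pixels is half the picture's height over the tangent of half this angle, whatever the lens; pixels are square), "cx", "cy" (the principal point, pixels), "cam_to_world" (4x4, takes a point from camera to world coordinates). Camera axes: x right, y down, z forward; pixel columns grow to the right and rows downward; lengths in mm; the calibration is good to about 2 mm. A picture is of the moment at which its call begins. calibration takes no time and is no camera call.
- ctrl.job_done(): hands the job in, once; it reports no verdict.
Trained networks look in the newest picture that a camera, given by its name, has taken for a name from the list of things; names that differ only in an ending like _2 or _b are one class to them, and where a whole thing is asked for, a point or a joint stands for the part that bears it (a point fixed in the world has none). Each returns a list of dicts, best first, with "confidence" (0 to 1); they miss things now and then, are a little off and sometimes report something else, mostly with a low value. They report only what shows in the picture. A call takes as long as a camera call. They do not tell look-alikes from the thing itself.
- ctrl.look_for(camera, thing): "position" ([x, y, z] in mm, in world coordinates, good to about 4 mm: the middle of the surface that is visible of it).
The state is a dict: "clock": time; "joint_pos": joint angles; "joint_vel": joint speeds; "joint_efforts": joint torques, N m; "position": TCP position; "tool_rot": TCP orientation; "force": force on the tool from outside, world axes, zero at the start; "torque": the same for the moment, N m; "width": opening from 0.0 (shut) to 1.0 (fully open).
Only numpy, scipy, OpenCV 4.12 (cv2) and the standard library are available. Lean on these libraries where they do the work, as an engineer would, in place of code of your own. Each camera call takes 0.05 s, during which the arm holds its last target.

## Working session

There is one attempt and no reset: what is moved stays moved. The work goes in short steps, Python scripts to look and compute and a shell command to move; the robot and the scene stay as the last step left them, time stands still between calls to the robot, and variables do not carry over. Pictures are saved under pics/ and viewed, and the job is handed in when it is done.

```bash
ls; mkdir -p pics; cat > h.py <<'E'
import numpy as np, cv2
from cell import ctrl
from scipy.spatial.transform import Rotation as R
def cal(n):
    c=ctrl.calibration(n); return 192/np.tan(np.radians(c["vertical_fov"])/2),c["cx"],c["cy"],np.array(c["cam_to_world"])
def cloud(n,d):
    f,cx,cy,T=cal(n); v,u=np.mgrid[0:384,0:512]
    P=np.stack([(u-cx)/f*d,(v-cy)/f*d,d],-1)
    return P@T[:3,:3].T+T[:3,3]
def snap(n,tag):
    p,d=ctrl.capture(n); cv2.imwrite(f"pics/{tag}.png",p[...,::-1]); np.savez(f"/tmp/{tag}.npz",p=p,d=d); return p,d,cloud(n,d)
def proj(n,X):
    f,cx,cy,T=cal(n); q=(np.asarray(X)-T[:3,3])@T[:3,:3]; return q[...,0]/q[...,2]*f+cx,q[...,1]/q[...,2]*f+cy
E
python3 - <<'E'
from h import *
s=ctrl.read_state()
print(s)
print(R.from_quat(np.roll(s["tool_rot"],-1)).as_matrix().round(3))
for n in("side","top"):
    print(n,cal(n)[0],cal(n)[3].round(3)); snap(n,n+"0")
E
```

```text
pics
{'clock': 0.0, 'joint_pos': array([-1.38729064e+00,  3.78009780e-01,  7.96175981e-02,  1.27438399e+00,
        1.15539600e-05,  1.46051307e+00]), 'joint_vel': array([ 0.00109067, -0.00103318, -0.00164406,  0.00094698, -0.00233191,
       -0.0013442 ]), 'joint_efforts': array([ 5.27740394e-04, -4.63610101e+01,  2.69870621e+01,  2.09687190e-02,
        6.00575572e-05, -5.09264439e-06]), 'position': array([ 166.40785539, -549.71311646,  230.38806695]), 'tool_rot': array([ 0.56728833,  0.42191112,  0.56830826, -0.42095211]), 'force': array([-0.15467415, -0.69796815,  0.38018803]), 'torque': array([ 0.05422412, -0.02382687, -0.02815489]), 'width': 1.0009301125686696}
[[-0.     0.957  0.29 ]
 [ 0.002  0.29  -0.957]
 [-1.     0.    -0.002]]
side 437.26262273420537 [[ 9.720000e-01 -1.400000e-01  1.880000e-01  2.397400e+02]
 [-2.350000e-01 -5.730000e-01  7.860000e-01 -1.198152e+03]
 [-3.000000e-03 -8.080000e-01 -5.890000e-01  1.024872e+03]
 [ 0.000000e+00  0.000000e+00  0.000000e+00  1.000000e+00]]
top 389.43158917362643 [[ 6.100000e-02 -9.740000e-01  2.170000e-01  2.732460e+02]
 [-9.980000e-01 -5.900000e-02  1.600000e-02 -1.829000e+01]
 [-3.000000e-03 -2.180000e-01 -9.760000e-01  1.333796e+03]
 [ 0.000000e+00  0.000000e+00  0.000000e+00  1.000000e+00]]
```

View pics/side0.png

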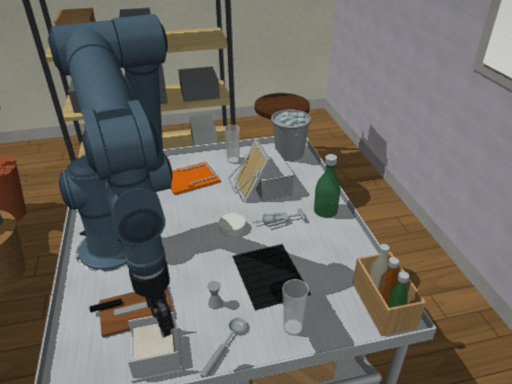

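View pics/top0.png

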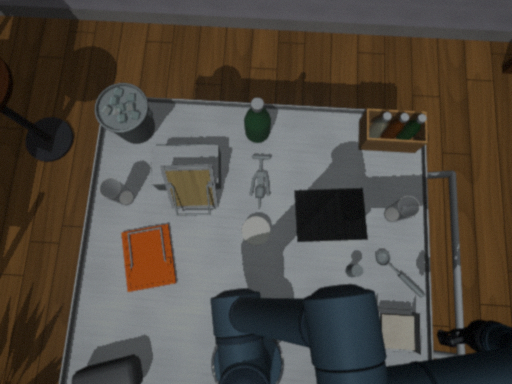

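The side view shows the plywood-backed slate with its leg at (250,170), leaning on the steel box at (275,180). The orange look-alike lies flat at (193,177). In the top view these are at (190,188) and (149,257), and the black mat is at (330,215). Next come crops and measurements.

```bash
python3 - <<'E'
from h import *
for n,(x0,x1,y0,y1) in dict(side=(210,310,125,215),top=(145,235,130,225)).items():
    z=np.load(f"/tmp/{n}0.npz"); c=z["p"][y0:y1,x0:x1,::-1]
    cv2.imwrite(f"pics/{n}0c.png",cv2.resize(c,None,fx=6,fy=6,interpolation=cv2.INTER_CUBIC))
for t in ["slate","slate_top","slate_corner_left","slate_corner_right","leg_hinge","leg_bar","leg_foot_left","leg_foot_right","bar_mat","garnish_box"]:
  for n in("side","top"):
    print(t,n,[(np.round(r["position"]),round(r["confidence"],2)) for r in ctrl.look_for(n,t)][:2])
z=np.load("/tmp/top0.npz"); P=cloud("top",z["d"]); p=z["p"]
# mat
m=(p.max(-1)<25)&(P[...,2]<25)&(P[...,2]>-10)&(P[...,0]>300)
k,l,st,ce=cv2.connectedComponentsWithStats(m.astype(np.uint8)); i=1+np.argmax(st[1:,4]); print(st[i])
Q=P[l==i]; print("mat z",np.median(Q[:,2]), cv2.minAreaRect(Q[:,:2].astype(np.float32)))
E
```

```text
slate side [(array([539., 206., 101.]), 0.85), (array([321., 333.,  16.]), 0.82)]
slate top [(array([542., 216., 105.]), 0.82), (array([310., 352.,  12.]), 0.65)]
slate_top side [(array([542., 206.,  96.]), 0.74), (array([319., 334.,  20.]), 0.62)]
slate_top top [(array([311., 355.,  11.]), 0.95), (array([541., 215., 108.]), 0.64)]
slate_corner_left side [(array([540., 210.,  98.]), 0.83), (array([323., 334.,  16.]), 0.55)]
slate_corner_left top [(array([312., 352.,  11.]), 0.95), (array([538., 216., 104.]), 0.65)]
slate_corner_right side [(array([542., 204.,  96.]), 0.97), (array([318., 335.,  13.]), 0.75)]
slate_corner_right top [(array([543., 217., 105.]), 0.82), (array([310., 363.,  12.]), 0.77)]
leg_hinge side [(array([489., 208.,  62.]), 0.68), (array([361., 376.,  17.]), 0.59)]
leg_hinge top [(array([368., 386.,  20.]), 0.76), (array([485., 208.,  67.]), 0.67)]
leg_bar side [(array([488., 204.,  67.]), 0.7)]
leg_bar top [(array([488., 208.,  61.]), 0.71), (array([418.,  -3.,  35.]), 0.68)]
leg_foot_left side [(array([362., 377.,  20.]), 0.56), (array([485., 209.,  67.]), 0.53)]
leg_foot_left top [(array([589.,  -7.,  23.]), 0.66), (array([483., 204.,  63.]), 0.63)]
leg_foot_right side [(array([773.,  -8., 104.]), 0.46), (array([488., 207.,  66.]), 0.44)]
leg_foot_right top [(array([480., 206.,  61.]), 0.58), (array([365., 382.,  20.]), 0.56)]
bar_mat side [(array([ 481., -254.,    8.]), 0.56), (array([539., 206.,  97.]), 0.47)]
bar_mat top [(array([ 493., -255.,    6.]), 0.98)]
garnish_box side [(array([632., 143.,  90.]), 0.93)]
garnish_box top [(array([641., 252., 102.]), 0.89)]
[ 297  189   69   51 2993]
mat z 4.224295206344095 ((494.9360046386719, -255.90499877929688), (171.3315887451172, 231.8262939453125), 5.90974760055542)
```

View pics/side0c.png

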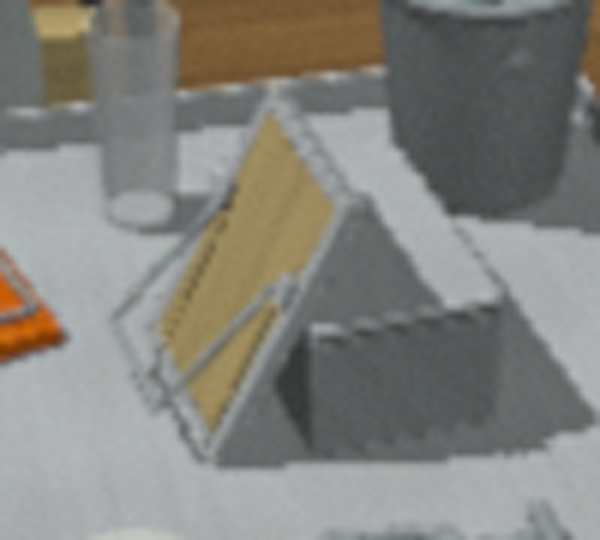

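View pics/top0c.png

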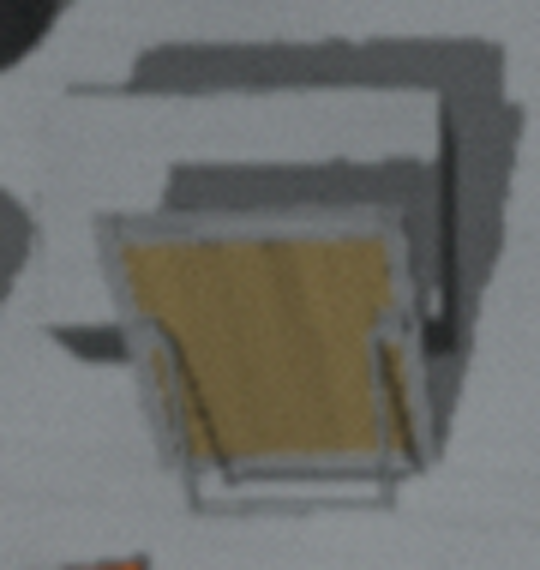

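```bash
python3 - <<'E'
from h import *
from scipy.optimize import least_squares
# back plane of slate
out=[]
for n in("side","top"):
    z=np.load(f"/tmp/{n}0.npz"); P=cloud(n,z["d"]); p=z["p"].astype(int)
    hsv=cv2.cvtColor(z["p"],cv2.COLOR_RGB2HSV)
    near=(np.abs(P[...,0]-550)<120)&(np.abs(P[...,1]-205)<130)&(P[...,2]>8)
    wood=near&(hsv[...,1]>70)&(hsv[...,0]>12)&(hsv[...,0]<32)&(hsv[...,2]>90)
    Q=P[wood]
    for _ in range(5):
        c=Q.mean(0); nn=np.linalg.svd(Q-c)[2][2]; nn*=-np.sign(nn[0])
        r=(Q-c)@nn; Q=Q[np.abs(r)<max(4,2.5*r.std()*0+4)]
    print(n,len(Q),"c",c.round(1),"n(out of back)",nn.round(3),"lean",np.degrees(np.arcsin(nn[2])),"yaw",np.degrees(np.arctan2(-nn[1],-nn[0])), "rms",r.std())
    zax=np.array([0,0,1])-nn*nn[2]; zax/=np.linalg.norm(zax); y=np.cross(zax,-nn)
    A=(P[near]-c); d=A@nn; B=A[np.abs(d)<4]
    print(" y ext",np.percentile(B@y,[0,1,50,99,100]).round(1)," zext",np.percentile(B@zax,[0,1,50,99,100]).round(1))
    L=A[(d>20)&(d<110)&(A@nn>15)]; Lw=L+c
    print(" leg pts",len(L)); 
    if len(L): print(np.c_[Lw,L@y,L@zax,L@nn].round(0)[::max(1,len(L)//25)])
    rows,cols=np.where(wood); print(" px",cols.min(),cols.max(),rows.min(),rows.max())
E
```

```text
side 568 c [538.5 218.1  95.7] n(out of back) [-0.879 -0.073  0.47 ] lean 28.0599642286507 yaw 4.763466313891099 rms 1.665216925288984
 y ext [-89.3 -85.1  -8.6  76.8  83.2]  zext [-99.9 -97.    6.1  97.9 101.5]
 leg pts 82
[[ 512.  268.   96.   51.  -10.   20.]
 [ 503.  267.   84.   51.  -25.   22.]
 [ 490.  265.   73.   51.  -41.   28.]
 [ 490.  266.   67.   52.  -46.   26.]
 [ 477.  264.   61.   51.  -58.   34.]
 [ 477.  262.   57.   49.  -61.   33.]
 [ 464.  264.   49.   52.  -75.   40.]
 [ 464.  264.   44.   52.  -79.   38.]
 [ 455.  258.   39.   47.  -87.   44.]
 [ 457.  249.   40.   37.  -86.   43.]
 [ 460.  243.   39.   31.  -86.   40.]
 [ 462.  230.   42.   19.  -83.   41.]
 [ 457.  226.   41.   14.  -86.   45.]
 [ 509.  162.   75.  -54.  -34.   20.]
 [ 501.  159.   73.  -55.  -40.   27.]
 [ 462.  206.   44.   -6.  -82.   44.]
 [ 461.  207.   39.   -5.  -87.   42.]
 [ 495.  152.   70.  -62.  -46.   31.]
 [ 486.  147.   70.  -67.  -50.   39.]
 [ 467.  191.   39.  -21.  -85.   39.]
 [ 491.  153.   61.  -61.  -56.   30.]
 [ 481.  163.   51.  -50.  -69.   33.]
 [ 462.  167.   47
[... 804 characters left out ...]
54.  -61.   34.]
 [ 485.  157.   59.  -57.  -67.   34.]
 [ 473.  270.   53.   57.  -74.   34.]
 [ 468.  265.   44.   52.  -84.   35.]
 [ 471.  157.   45.  -55.  -87.   40.]
 [ 464.  218.   39.    6.  -92.   38.]
 [ 465.  201.   40.  -11.  -91.   39.]
 [ 466.  184.   42.  -28.  -90.   41.]
 [ 467.  167.   43.  -45.  -90.   42.]
 [ 458.  268.   42.   56.  -91.   42.]
 [ 459.  248.   42.   36.  -91.   42.]
 [ 460.  232.   38.   20.  -95.   40.]
 [ 461.  214.   43.    2.  -90.   44.]
 [ 461.  197.   45.  -15.  -89.   45.]
 [ 463.  181.   43.  -31.  -91.   44.]
 [ 465.  165.   36.  -47.  -96.   41.]
 [ 455.  261.   38.   50.  -95.   43.]
 [ 435.  159.    9.  -51. -135.   55.]]
 px 166 212 170 205
```

The crops confirm my choice. The plywood-backed slate with a U-shaped leg is at side px (250,170) and top px (190,188). The orange panel at side px (193,177) and top px (149,257) is the look-alike and is rejected. Next I fit the exact poses and list the obstacles.

```bash
cat >> h.py <<'E'
def rowplan(dw,psi0,tw,n):
    """world displacement dw (mm) split into n equal rows with equal twist tw(deg total); psi0 = heading of tool z (deg). tool x down, y = heading+90"""
    out=[];psi=psi0
    for i in range(n):
        d=np.array(dw)/n; a=np.radians(psi); z=np.array([np.cos(a),np.sin(a)]); y=np.array([-np.sin(a),np.cos(a)])
        out.append((-d[2],d[:2]@y,d[:2]@z,tw/n)); psi-=tw/n
    return np.round(out,1),psi
E
python3 - <<'E'
from h import *
z=np.load("/tmp/top0.npz"); P=cloud("top",z["d"]); p=z["p"]
m=(p.max(-1)<25)&(P[...,2]<25)&(P[...,2]>-10)&(P[...,0]>300)
k,l,st,ce=cv2.connectedComponentsWithStats(m.astype(np.uint8)); i=1+np.argmax(st[1:,4]);Q=P[l==i]
b=cv2.boxPoints(cv2.minAreaRect(Q[:,:2].astype(np.float32))); print("mat corners",b.round(0).tolist())
n=np.array([-.879,-.0735,.471]);n/=np.linalg.norm(n)
zz=np.array([0,0,1])-n*n[2]; zz/=np.linalg.norm(zz); y=np.cross(zz,-n)
c=np.array([541.9,218.7,102.1])-6.2*zz-.4*y
O=c-100*zz-7*n
print("z",zz,"y",y,"origin",O,"top",O+200*zz)
for a in(.26,.315,.34,.42,.785):
    H=O+11*n+125*zz; print(a,"bar",(H+116*(np.sin(a)*n-np.cos(a)*zz)).round(1))
for t in["carafe","coasters","corkscrew","glass","jigger","bar_spoon"]:
    t={"glass":"glass_a"}.get(t,t)
    print(t,[(np.round(r["position"]),round(r["confidence"],2)) for r in ctrl.look_for("top",t)][:3])
s=ctrl.read_state();print(s["clock"])
E
```

```text
mat corners [[398.0, -149.0], [422.0, -380.0], [592.0, -362.0], [568.0, -132.0]]
z [0.46938915 0.03924926 0.88211865] y [-8.33269469e-02  9.96522263e-01 -6.93889390e-18] origin [498.23755893 214.64764908   5.12180816] top [592.11538941 222.4975018  181.54553887]
0.26 bar [468.4 212.2  35.7]
0.315 bar [463.9 211.8  40.2]
0.34 bar [461.9 211.6  42.3]
0.42 bar [455.9 211.1  49.4]
0.785 bar [436.7 209.5  86.8]
carafe [(array([761.,  15., 134.]), 0.9)]
coasters [(array([420.,  -1.,  35.]), 0.72), (array([486., 204.,  64.]), 0.37), (array([ 510., -469.,  110.]), 0.25)]
corkscrew [(array([588.,  -8.,  21.]), 0.88), (array([ 490., -253.,    5.]), 0.2)]
glass_a [(array([ 511., -469.,  110.]), 0.66), (array([511., 462., 109.]), 0.63)]
jigger [(array([ 310., -326.,   79.]), 0.46)]
bar_spoon [(array([ 323., -467.,   14.]), 0.96), (array([541., 217., 104.]), 0.69)]
1.4
```

```bash
python3 - <<'E'
from h import *
r,psi=rowplan((234,300,0),-73.1,-70,10);print(r.tolist(),psi)
E
```

```text
[[-0.0, 31.1, -21.9, -7.0], [-0.0, 33.5, -17.9, -7.0], [-0.0, 35.5, -13.7, -7.0], [-0.0, 36.9, -9.3, -7.0], [-0.0, 37.8, -4.7, -7.0], [-0.0, 38.0, -0.1, -7.0], [-0.0, 37.8, 4.5, -7.0], [-0.0, 36.9, 9.1, -7.0], [-0.0, 35.6, 13.5, -7.0], [-0.0, 33.6, 17.8, -7.0]] -3.0999999999999943
```

```bash
python3 -m inch '0 31 -22 -7; 0 33.5 -18 -7; 0 35.5 -13.5 -7; 0 37 -9.5 -7; 0 38 -4.5 -7' 36; python3 -m inch '0 38 0 -7; 0 38 4.5 -7; 0 37 9 -7; 0 35.5 13.5 -7; 0 33.5 18 -7'
python3 - <<'E'
from h import *
s=ctrl.read_state();M=R.from_quat(np.roll(s["tool_rot"],-1)).as_matrix();print(s["clock"],s["position"].round(1),M.round(3).tolist(),s["width"],s["joint_pos"].round(2))
psi=np.degrees(np.arctan2(M[1,2],M[0,2]));print(psi)
r,q=rowplan(np.array([457,211.5,231])-s["position"],psi,psi-4.8,13);print(r.tolist(),q)
E
```

```text
clock: 1.82
position: [284.6, -399.0, 231.4]
tool_rot: [0.669, 0.229, 0.669, -0.229]
force: [1.0, -0.4, -0.5]
width: 0.423
clock: 2.23
position: [402.1, -248.9, 231.6]
tool_rot: [0.707, 0.017, 0.707, -0.018]
force: [0.5, -0.2, -0.3]
width: 0.421
2.2333 [ 402.1 -248.9  231.6] [[0.001, 0.049, 0.999], [-0.001, 0.999, -0.049], [-1.0, -0.001, 0.001]] 0.42059722595094884 [-0.69  0.17 -0.2   1.2  -0.    0.93]
-2.8327991116727547
[[0.0, 35.6, 2.5, -0.6], [0.0, 35.6, 2.8, -0.6], [0.0, 35.5, 3.2, -0.6], [0.0, 35.5, 3.6, -0.6], [0.0, 35.5, 3.9, -0.6], [0.0, 35.4, 4.3, -0.6], [0.0, 35.4, 4.6, -0.6], [0.0, 35.3, 5.0, -0.6], [0.0, 35.3, 5.4, -0.6], [0.0, 35.2, 5.7, -0.6], [0.0, 35.1, 6.1, -0.6], [0.0, 35.1, 6.5, -0.6], [0.0, 35.0, 6.8, -0.6]] 4.8
```

```bash
python3 -m inch '0 35.5 2.5 -0.6; 0 35.5 3 -0.6; 0 35.5 3 -0.6; 0 35.5 3.5 -0.6; 0 35.5 4 -0.6'; python3 -m inch '0 35.5 4.5 -0.6; 0 35.5 4.5 -0.6; 0 35.5 5 -0.6; 0 35.5 5.5 -0.6; 0 35 5.5 -0.6';python3 -m inch '0 35 6 -0.6; 0 35 6.5 -0.6; 0 35 7 -0.6; 0 0 0 0'
python3 - <<'E'
from h import *
s=ctrl.read_state();M=R.from_quat(np.roll(s["tool_rot"],-1)).as_matrix()
psi=np.degrees(np.arctan2(M[1,2],M[0,2]));print(s["position"].round(1),psi,s["joint_pos"].round(2))
for n in("side","top"): p,d,P=snap(n,n+"1")
z=np.load("/tmp/side1.npz");cv2.imwrite("pics/side1c.png",cv2.resize(z["p"][60:220,150:330,::-1],None,fx=4,fy=3.6,interpolation=cv2.INTER_CUBIC))
E
```

```text
clock: 2.65
position: [423.3, -72.0, 231.5]
tool_rot: [0.707, 0.001, 0.707, -0.001]
force: [0.2, 0.0, 0.1]
width: 0.418
clock: 3.07
position: [445.2, 105.7, 231.5]
tool_rot: [0.707, -0.018, 0.707, 0.018]
force: [0.6, -0.4, 0.2]
width: 0.422
clock: 3.4
position: [458.8, 215.1, 231.2]
tool_rot: [0.707, -0.03, 0.706, 0.032]
force: [0.0, -0.1, -0.1]
width: 0.419
[458.8 215.1 231.2] 5.017330313223978 [ 0.31  0.24 -0.11  1.22  0.    1.79]
```

View pics/side1c.png

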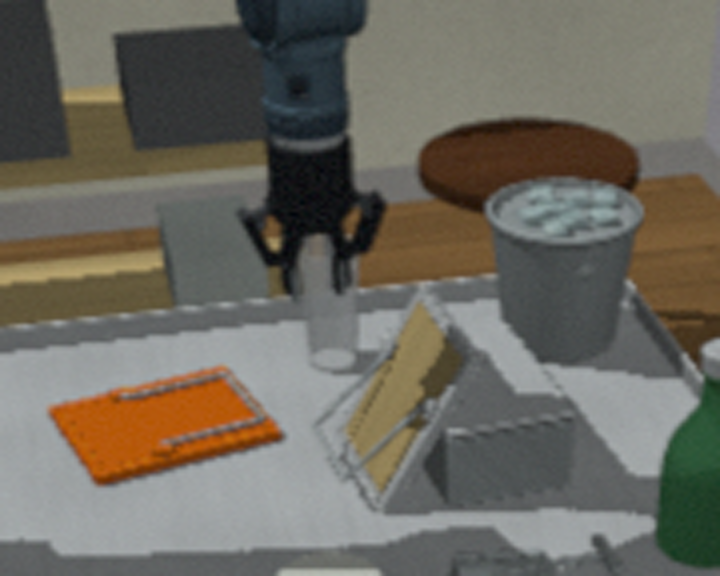

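The gripper hangs at crop px (315,230). Its linkage elbows stick out to about ±70 mm, roughly 90 mm above the tips, and still clear the slate. I descend in stages.

```bash
python3 -m inch '40 -3 -2 0; 40 0 0 0; 40 0 0 0; 36 0 0 0; 0 0 0 0'
python3 - <<'E'
from h import *
s=ctrl.read_state();print(s["position"].round(1),s["width"])
p,d,P=snap("side","side2");p2,d2,P2=snap("top","top2")
a=cv2.resize(p[120:220,200:300,::-1],(600,600),interpolation=cv2.INTER_CUBIC)
cv2.imwrite("pics/side2c.png",a);cv2.imwrite("pics/top2c.png",cv2.resize(p2[150:240,150:250,::-1],(600,540),interpolation=cv2.INTER_CUBIC))
E
```

```text
clock: 3.92
position: [450.5, 203.2, 69.0]
tool_rot: [0.702, -0.029, 0.711, 0.026]
force: [-1.0, -1.5, -0.7]
width: 0.424
[450.5 203.2  69. ] 0.4236166348874995
```

View pics/side2c.png

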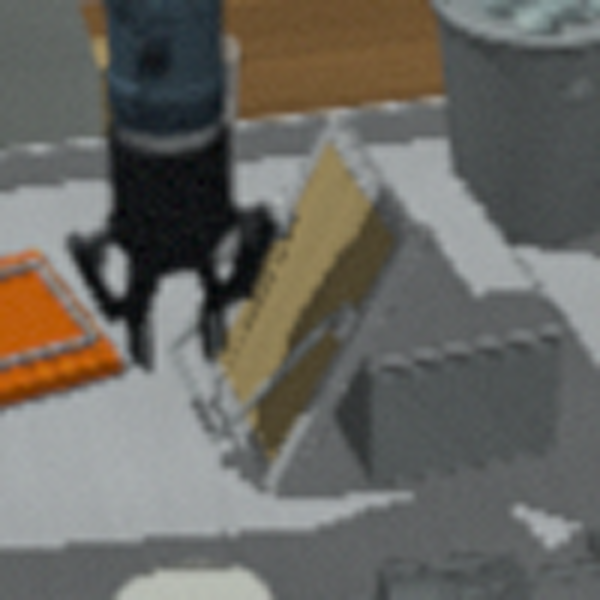

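View pics/top2c.png

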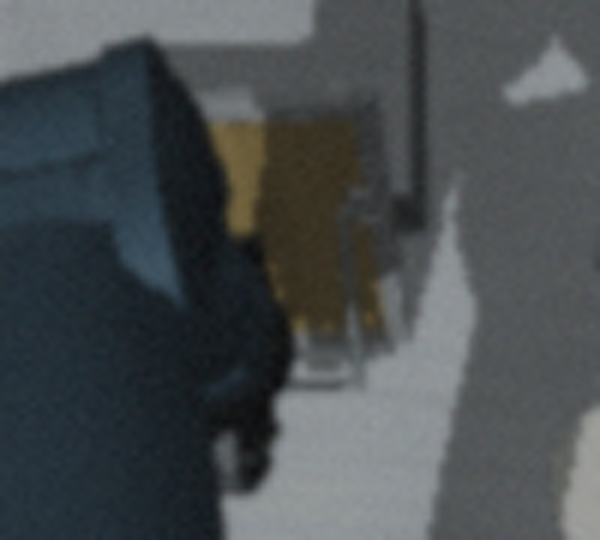

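```bash
python3 -m inch '0 0 0 0; 0 0 0 0'
python3 - <<'E'
from h import *
s=ctrl.read_state();M=R.from_quat(np.roll(s["tool_rot"],-1)).as_matrix();print(s["position"].round(1),M.round(3).tolist(),np.degrees(np.arctan2(M[1,2],M[0,2])), s["force"].round(2),s["torque"].round(2),s["joint_pos"].round(3),s["joint_vel"].round(3),s["joint_efforts"].round(2))
E
```

```text
clock: 4.18
position: [459.2, 207.0, 78.2]
tool_rot: [0.708, -0.028, 0.705, 0.029]
force: [0.5, -0.8, 0.0]
width: 0.424
[459.2 207.   78.2] [[0.005, -0.08, 0.997], [0.001, 0.997, 0.08], [-1.0, 0.001, 0.005]] 4.596527763432564 [ 0.54 -0.76  0.05] [ 0.03 -0.06  0.03] [ 0.298  0.335 -0.399  0.832 -0.     1.788] [ 0.006 -0.002  0.001 -0.007  0.001 -0.001] [-8.000e-02 -3.973e+01  2.259e+01  8.000e-02 -1.000e-02 -0.000e+00]
```

```bash
python3 -m inch '10 2 -1 0; 12 2 -1 0; 12 0 0 0; 0 0 0 0; 0 0 0 0'
python3 - <<'E'
from h import *
s=ctrl.read_state();print(s["position"].round(1),s["force"].round(2))
p,d,P=snap("side","side3")
cv2.imwrite("pics/side3c.png",cv2.resize(p[140:215,205:280,::-1],(600,600),interpolation=cv2.INTER_CUBIC))
E
```

```text
clock: 4.6
position: [454.2, 210.5, 41.4]
tool_rot: [0.707, -0.029, 0.707, 0.029]
force: [-0.1, 0.4, 0.5]
width: 0.421
[454.2 210.5  41.4] [-0.12  0.42  0.52]
```

View pics/side3c.png

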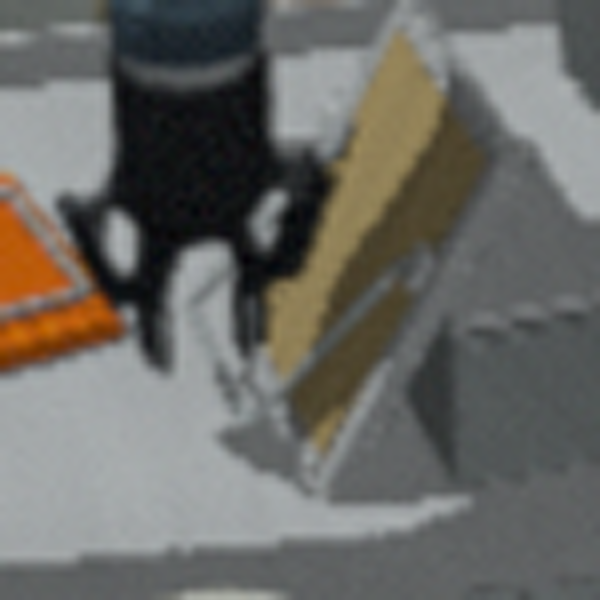

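The far finger, at crop px (275,330), is on the plywood side of the bar. The near finger, at (155,340), is on the robot side. I continue down.

```bash
python3 -m inch '7 0 2 0; 8 0 0 0; 8 0 0 0; 0 0 0 0; 0 0 0 0'
python3 - <<'E'
from h import *
s=ctrl.read_state();print(s["position"].round(1),s["force"].round(2))
p,d,P=snap("side","side4")
cv2.imwrite("pics/side4c.png",cv2.resize(p[140:215,205:280,::-1],(600,600),interpolation=cv2.INTER_CUBIC))
E
```

```text
clock: 5.07
position: [455.4, 210.2, 17.4]
tool_rot: [0.706, -0.029, 0.707, 0.028]
force: [-0.6, -0.1, -0.1]
width: 0.423
[455.4 210.2  17.4] [-0.64 -0.12 -0.06]
```

View pics/side4c.png

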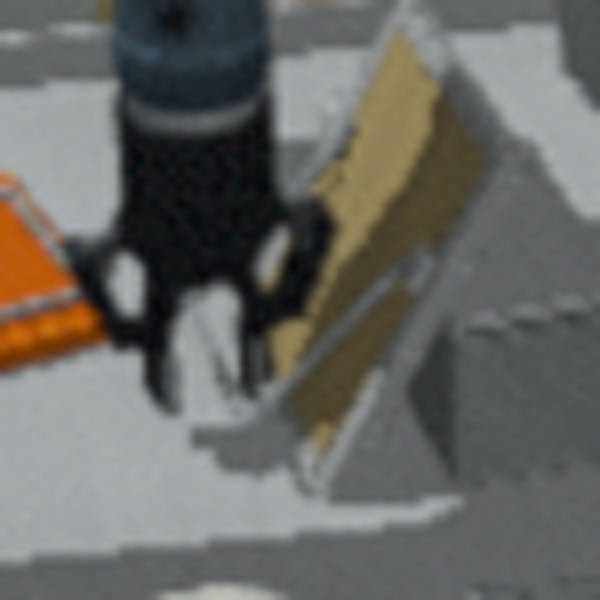

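```bash
python3 -m inch '0 0 -4 0; 0 0 -4 0; -4 0 -4 0; -4 0 -3.5 0; -5 0 -3.5 0'; python3 -m inch '-5 0 -3 0; -5 0 -3 0; 0 0 0 0'
python3 - <<'E'
from h import *
s=ctrl.read_state();print(s["position"].round(1),s["force"].round(2))
p,d,P=snap("side","side5")
cv2.imwrite("pics/side5c.png",cv2.resize(p[140:215,205:280,::-1],(600,600),interpolation=cv2.INTER_CUBIC))
E
```

```text
clock: 5.53
position: [437.0, 209.0, 31.8]
tool_rot: [0.707, -0.029, 0.706, 0.029]
force: [0.4, -0.8, -0.4]
width: 0.425
clock: 5.78
position: [431.4, 208.8, 42.5]
tool_rot: [0.707, -0.029, 0.706, 0.029]
force: [0.2, 0.6, 0.3]
width: 0.422
[431.4 208.8  42.5] [0.2  0.58 0.28]
```

View pics/side5c.png

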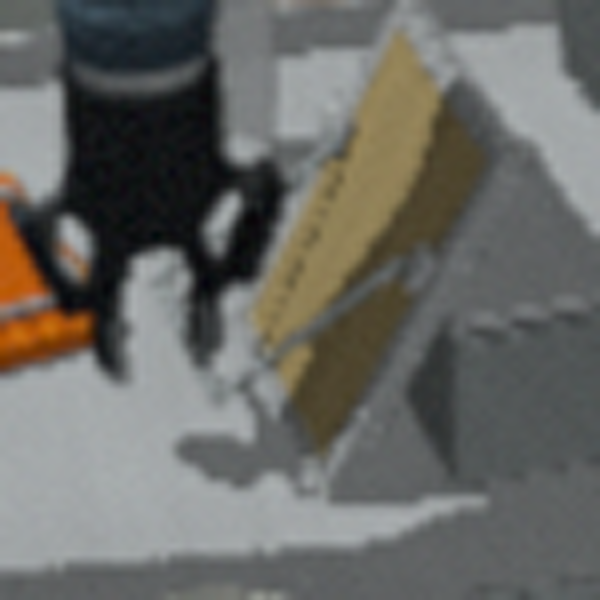

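The leg is swinging out, with its arm at (350,300) at a wider angle, and the slate hasn't moved.

```bash
python3 -m inch '-6 0 -3 0; -6 0 -2.5 0; -6 0 -2 0; -6 0 -2 0; -6 0 -1.5 0'; python3 -m inch '-2 0 -2 0; 0 0 -2 0; 0 0 0 0; 0 0 0 0'
python3 - <<'E'
from h import *
s=ctrl.read_state();print(s["position"].round(1),s["force"].round(2))
p,d,P=snap("side","side6");snap("top","top6")
cv2.imwrite("pics/side6c.png",cv2.resize(p[140:215,205:280,::-1],(600,600),interpolation=cv2.INTER_CUBIC))
E
```

```text
clock: 6.25
position: [420.3, 207.7, 72.0]
tool_rot: [0.707, -0.029, 0.706, 0.029]
force: [0.9, 1.1, 0.2]
width: 0.421
clock: 6.58
position: [416.8, 207.5, 73.5]
tool_rot: [0.707, -0.029, 0.706, 0.029]
force: [3.2, 0.2, 1.9]
width: 0.418
[416.8 207.5  73.5] [3.17 0.25 1.91]
```

View pics/side6c.png

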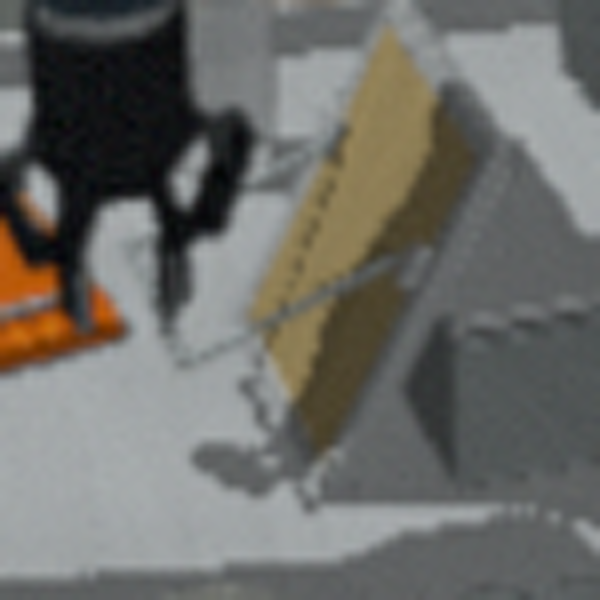

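The force is 3.2 N and the slate has tipped slightly off the box edge, so the leg is against its stop. I ease back and measure the leg angle.

```bash
python3 -m inch '0 0 2 0; 0 0 2 0; 0 0 3 0; 0 0 3 0; 0 0 3 0'; python3 -m inch '0 0 0 0; 0 0 0 0'
cat >> h.py <<'E'
def slatefit(P,img,box=None,verbose=True):
    hsv=cv2.cvtColor(img,cv2.COLOR_RGB2HSV)
    near=box(P)&(P[...,2]>8)
    wood=near&(hsv[...,1]>70)&(hsv[...,0]>12)&(hsv[...,0]<32)&(hsv[...,2]>50)
    Q=P[wood]
    for _ in range(6):
        c=Q.mean(0); nn=np.linalg.svd(Q-c,full_matrices=False)[2][2]; nn=nn*-np.sign(nn[0]); r=(Q-c)@nn; Q=Q[np.abs(r)<4]
    zax=np.array([0,0,1])-nn*nn[2]; zax/=np.linalg.norm(zax); y=np.cross(zax,-nn)
    A=P[near]-c
    B=A[np.abs(A@nn)<5]
    print("N",len(Q),"c",c.round(1),"n",nn.round(3),"lean away deg",np.degrees(np.arcsin(nn[2])).round(2),"face heading",np.degrees(np.arctan2(-nn[1],-nn[0])).round(2))
    print(" y ext",np.percentile(B@y,[0,2,98,100]).round(1)," z ext",np.percentile(B@zax,[0,2,98,100]).round(1))
    return c,nn,y,zax,A
E
python3 - <<'E'
from h import *
s=ctrl.read_state();print(s["position"].round(1),s["force"].round(2))
box=lambda P:(np.abs(P[...,0]-530)<130)&(np.abs(P[...,1]-215)<100)
for n in("side","top"):
    p,d,P=snap(n,n+"7"); c,nn,y,z,A=slatefit(P,p,box)
    # arm points: right arm |y+52|<8
    yy=A@y;L=A[(np.abs(yy+54)<9)&(A@nn>12)]; 
    if len(L)>5:
        u=L@nn; w=L@z; k=np.polyfit(u,w,1); print(" arm: slope angle",np.arctan2(1,-k[0]).round(3),len(L),np.c_[u,w].round(0)[::6].tolist())
cv2.imwrite("pics/side7c.png",cv2.resize(np.load("/tmp/side7.npz")["p"][140:215,205:280,::-1],(600,600),interpolation=cv2.INTER_CUBIC))
E
```

```text
clock: 7.1
position: [428.6, 208.2, 72.7]
tool_rot: [0.706, -0.029, 0.707, 0.028]
force: [-1.0, 0.3, -0.3]
width: 0.425
clock: 7.27
position: [429.2, 208.3, 73.0]
tool_rot: [0.706, -0.029, 0.707, 0.028]
force: [-0.2, -0.5, -0.1]
width: 0.422
[429.2 208.3  73. ] [-0.24 -0.49 -0.08]
N 441 c [537.2 205.9  92.5] n [-0.878 -0.09   0.469] lean away deg 28.0 face heading 5.84
 y ext [-78.1 -72.8  84.7  92.9]  z ext [-94.9 -90.3 100.5 103. ]
 arm: slope angle 2.481 92 [[354.0, 372.0], [300.0, 353.0], [316.0, 340.0], [311.0, 336.0], [297.0, 337.0], [293.0, 336.0], [308.0, 325.0], [306.0, 319.0], [302.0, 318.0], [313.0, 310.0], [287.0, 316.0], [291.0, 308.0], [28.0, 8.0], [35.0, -4.0], [50.0, -16.0], [81.0, -50.0]]
N 155 c [545.1 204.6 105.7] n [-0.926  0.099  0.365] lean away deg 21.43 face heading -6.09
 y ext [-73.1 -69.5  86.2 100.5]  z ext [-105.   -96.    82.7   87.7]
 arm: slope angle 2.667 507 [[224.0, 376.0], [231.0, 380.0], [234.0, 381.0], [246.0, 392.0], [229.0, 370.0], [243.0, 386.0], [257.0, 401.0], [244.0, 385.0], [260.0, 402.0], [244.0, 382.0], [263.0, 402.0], [247.0, 382.0], [2
[... 450 characters left out ...]
 -4.0], [290.0, 401.0], [271.0, 374.0], [296.0, 407.0], [289.0, 398.0], [296.0, 401.0], [295.0, 403.0], [271.0, 367.0], [299.0, 404.0], [283.0, 382.0], [300.0, 402.0], [271.0, 359.0], [301.0, 401.0], [302.0, 395.0], [303.0, 401.0], [307.0, 402.0], [214.0, 253.0], [307.0, 399.0], [203.0, 230.0], [204.0, 227.0], [48.0, -27.0], [52.0, -28.0], [189.0, 188.0], [216.0, 229.0], [235.0, 257.0], [240.0, 260.0], [60.0, -39.0], [220.0, 224.0], [242.0, 256.0], [180.0, 148.0], [241.0, 251.0], [178.0, 140.0], [245.0, 252.0], [148.0, 83.0], [236.0, 232.0], [151.0, 81.0], [235.0, 225.0], [159.0, 90.0], [237.0, 222.0], [194.0, 148.0], [76.0, -56.0], [156.0, 73.0], [156.0, 67.0], [83.0, -57.0], [85.0, -61.0]]
```

View pics/side7c.png

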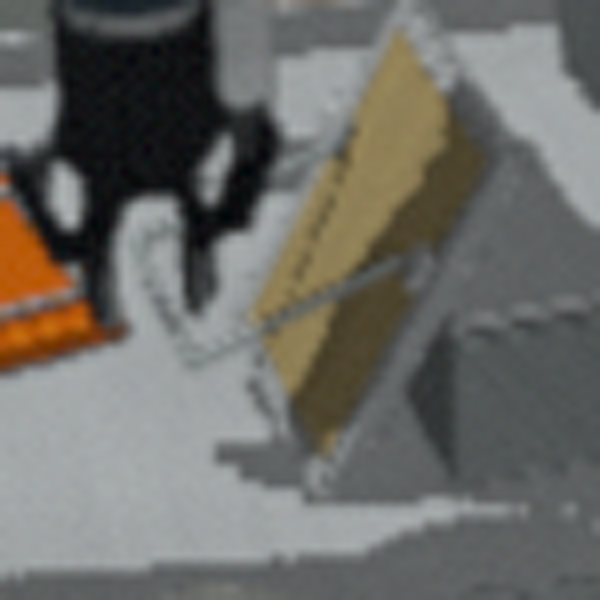

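The slate is back on the box with its pose unchanged and the leg near 45° (arm from (430,265) to (190,360)). I lift out and move over the top edge.

```bash
python3 -m inch '-20 0 0 0; -38 0 0 0; -40 0 0 0; -40 0 0 0; -35 0 0 0' ; python3 -m inch '0 0 30 0; 0 0 40 0; 0 0 40 0; 0 0 30 0; 0 0 0 0' 60; python3 -m inch '0 0 0 0; 0 0 0 0; 0 0 0 0'
python3 - <<'E'
from h import *
s=ctrl.read_state();M=R.from_quat(np.roll(s["tool_rot"],-1)).as_matrix();print(s["position"].round(1),np.degrees(np.arctan2(M[1,2],M[0,2])),s["force"].round(2))
p,d,P=snap("side","side8");q,_,_=snap("top","top8")
cv2.imwrite("pics/side8c.png",np.hstack([cv2.resize(p[100:220,200:320,::-1],(400,400)),cv2.resize(q[130:230,140:240,::-1],(400,400))]))
E
```

```text
clock: 7.78
position: [429.0, 208.4, 248.8]
tool_rot: [0.707, -0.029, 0.706, 0.029]
force: [1.7, 0.1, -0.5]
width: 0.427
clock: 8.2
position: [573.5, 219.5, 244.0]
tool_rot: [0.707, -0.028, 0.706, 0.028]
force: [0.7, 0.2, -0.4]
width: 0.704
clock: 8.45
position: [567.6, 219.8, 246.5]
tool_rot: [0.706, -0.029, 0.707, 0.029]
force: [-0.4, -0.2, 0.4]
width: 0.702
[567.6 219.8 246.5] 4.660770917495633 [-0.39 -0.19  0.38]
```

View pics/side8c.png

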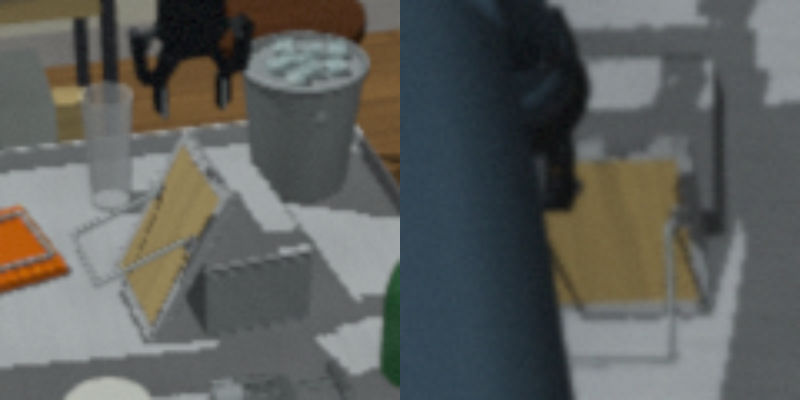

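The leg is out and stays out. I move over the top edge and go down with the fingers either side of the slate.

```bash
python3 -m inch '10 2 12 0; 30 0 0 0; 20 0 0 0; 0 0 0 0; 0 0 0 0'
python3 - <<'E'
from h import *
s=ctrl.read_state();M=R.from_quat(np.roll(s["tool_rot"],-1)).as_matrix();print(s["position"].round(1),s["force"].round(2))
z=np.load("/tmp/side8.npz");P=cloud("side",z["d"]);box=lambda P:(np.abs(P[...,0]-530)<140)&(np.abs(P[...,1]-210)<110)&(P[...,2]<180)
c,nn,y,zz,A=slatefit(P,z["p"],box)
u=A@nn;w=A@zz
for sgn in(-1,1):
  k=(np.abs(A@y-sgn*52)<12)&(u>14)&(u<95)&(w<30)&(w>-80); 
  if k.sum()>3: m=np.polyfit(u[k],w[k],1);print(sgn,k.sum(),"leg angle",np.arctan2(1,-m[0]).round(3))
p,d,P=snap("side","side9")
cv2.imwrite("pics/side9c.png",cv2.resize(p[90:190,210:310,::-1],(600,600)))
E
```

```text
clock: 8.97
position: [578.9, 222.5, 185.9]
tool_rot: [0.706, -0.029, 0.708, 0.028]
force: [-0.1, -0.1, -0.0]
width: 0.703
[578.9 222.5 185.9] [-0.07 -0.13 -0.04]
N 244 c [540.8 209.7  99.5] n [-0.855 -0.121  0.505] lean away deg 30.31 face heading 8.06
 y ext [-80.  -76.5  79.   86.5]  z ext [-105.4  -99.6   90.7   94.5]
-1 45 leg angle 0.696
1 25 leg angle 0.726
```

View pics/side9c.png

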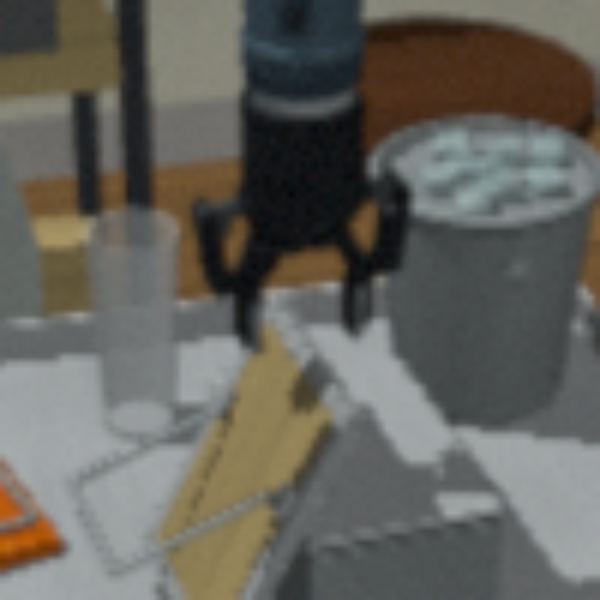

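```bash
python3 - <<'E'
from h import *
n=np.array([-.879,-.0735,.471]);n/=np.linalg.norm(n)
zz=np.array([0,0,1])-n*n[2]; zz/=np.linalg.norm(zz); y=np.cross(zz,-n)
c=np.array([541.9,218.7,102.1])-6.2*zz-.4*y;O=c-100*zz-7*n
for nm in("side","top"):
    z=np.load(f"/tmp/{nm}8.npz");P=cloud(nm,z["d"]);A=P-O
    u,v,w=A@n,A@y,A@zz
    k=(np.abs(v)<65)&(u>25)&(u<115)&(w>15)&(w<115)&(P[...,2]>50)&(P[...,2]<170)
    for rad in (25,):
        a=np.arctan2(u[k]-11,125-w[k]); rr=np.hypot(u[k]-11,125-w[k]); g=(rr>50)&(rr<125)
        print(nm,g.sum(),np.percentile(a[g],[5,25,50,75,95]).round(3), "offset mm",np.median(rr[g]))
        b=rr>108; print(" bar",np.median(a[b&g]).round(3),(b&g).sum(),np.median(rr[b&g]))
E
```

```text
side 84 [0.667 0.718 0.74  0.756 0.787] offset mm 97.47546031471812
 bar 0.741 33 117.8343482295696
top 90 [0.709 0.731 0.752 0.768 0.79 ] offset mm 115.77480490319206
 bar 0.752 57 117.156652636413
```

The camera puts the leg at about 0.73–0.75 rad with ±0.03 uncertainty. That is too close to 0.75 to trust as "at the stop", so I go back and lift the bar firmly up to the stop while the gripper is free.

```bash
python3 -m inch '-20 0 0 0; -40 0 -10 0; -10 0 -40 0; 0 0 -40 0; 0 -4 -40 0' 36; python3 -m inch '0 -4 -16 0; 0 -4 0 0; 0 0 0 0; 0 0 0 0'
python3 - <<'E'
from h import *
s=ctrl.read_state();print(s["clock"],s["position"].round(1),s["width"])
n=np.array([-.879,-.0735,.471]);n/=np.linalg.norm(n)
zz=np.array([0,0,1])-n*n[2]; zz/=np.linalg.norm(zz); y=np.cross(zz,-n)
c=np.array([541.9,218.7,102.1])-6.2*zz-.4*y;O=c-100*zz-7*n
for nm in("side","top"):
    z=np.load(f"/tmp/{nm}8.npz");P=cloud(nm,z["d"]);A=P-O
    u,v,w=A@n,A@y,A@zz
    rr=np.hypot(u-11,125-w)
    k=(np.abs(v)<60)&(u>60)&(u<115)&(w>15)&(w<80)&(rr>108)&(rr<125)&(P[...,2]>50)
    print(nm,k.sum(),np.median(P[k],0).round(1),P[k].std(0).round(1))
E
```

```text
clock: 9.43
position: [452.4, 209.1, 260.1]
tool_rot: [0.709, -0.028, 0.704, 0.03]
force: [-0.5, -0.3, 0.8]
width: 0.419
clock: 9.77
position: [437.9, 199.2, 258.0]
tool_rot: [0.708, -0.028, 0.705, 0.029]
force: [-0.0, -0.5, -0.2]
width: 0.426
9.7667 [437.9 199.2 258. ] 0.42569399627532234
side 32 [436.1 207.9  80.9] [ 4.9 38.6  2.2]
top 57 [438.  191.8  82.5] [ 3.1 25.8  3. ]
```

```bash
python3 -m inch '30 5 0 0; 40 5 -1 0; 40 0 0 0; 35 0 0 0; 20 0 0 0'; python3 -m inch '10 0 0 0; 0 0 0 0; 0 0 0 0'
python3 - <<'E'
from h import *
s=ctrl.read_state();print(s["clock"],s["position"].round(1),s["width"],s["force"].round(2))
p,d,P=snap("side","side10")
cv2.imwrite("pics/side10c.png",cv2.resize(p[140:215,205:280,::-1],(600,600),interpolation=cv2.INTER_CUBIC))
E
```

```text
clock: 10.18
position: [433.9, 208.5, 87.6]
tool_rot: [0.705, -0.029, 0.708, 0.028]
force: [-0.2, -0.1, 0.1]
width: 0.422
clock: 10.43
position: [435.4, 209.0, 81.0]
tool_rot: [0.706, -0.029, 0.707, 0.028]
force: [0.0, 0.0, 0.4]
width: 0.42
10.4333 [435.4 209.   81. ] 0.4195648731728424 [0.   0.   0.36]
```

View pics/side10c.png

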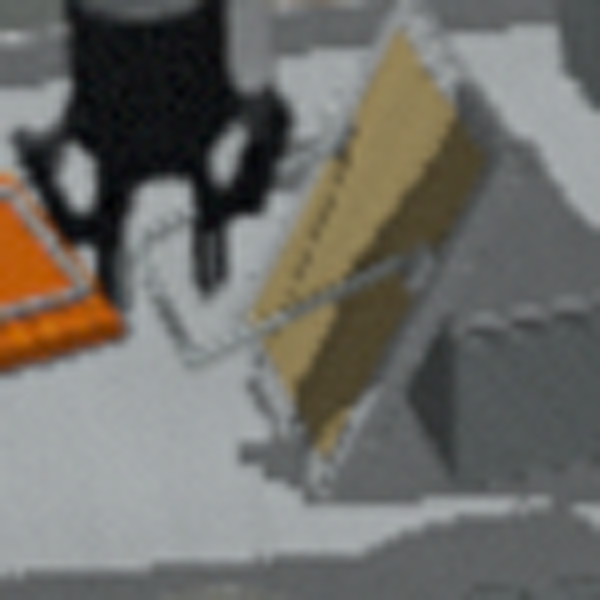

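The bar, running from (150,255) to (190,360), passes between the two fingers. I go down, grip lightly, and lift.

```bash
python3 -m inch '8 0 1 0; 8 0 0 0; 0 0 0 0; 0 0 0 0' ; python3 -m inch '0 0 0 0; 0 0 0 0; 0 0 0 0; 0 0 0 0; 0 0 0 0' 0 20; python3 -m inch '-2 0 0 0; -2 0 0 0; 0 0 0 0'
python3 - <<'E'
from h import *
s=ctrl.read_state();print(s["clock"],s["position"].round(1),s["width"],s["force"].round(2))
p,d,P=snap("side","side11")
cv2.imwrite("pics/side11c.png",cv2.resize(p[140:215,205:280,::-1],(600,600),interpolation=cv2.INTER_CUBIC))
E
```

```text
clock: 10.82
position: [435.0, 208.8, 65.0]
tool_rot: [0.706, -0.029, 0.707, 0.028]
force: [-0.5, 0.3, 0.4]
width: 0.419
clock: 11.23
position: [435.3, 208.9, 65.4]
tool_rot: [0.707, -0.029, 0.706, 0.029]
force: [-0.2, 0.4, -0.5]
width: 0.057
clock: 11.48
position: [434.1, 208.8, 69.1]
tool_rot: [0.706, -0.029, 0.707, 0.029]
force: [-3.4, 0.4, -1.2]
width: 0.056
11.4833 [434.1 208.8  69.1] 0.056086099393309774 [-3.43  0.43 -1.17]
```

View pics/side11c.png

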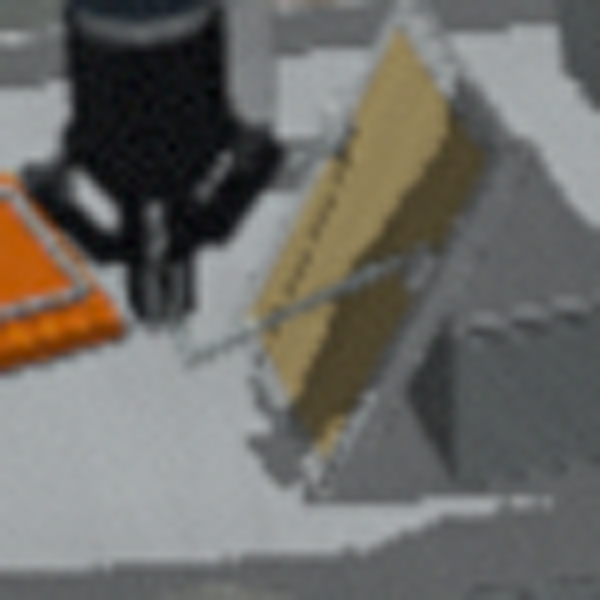

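```bash
python3 -m inch '-1 0 -1 0; -1 0 -0.5 0; 0 0 0 0; 0 0 0 0'; python3 -m inch '-1 0 -0.5 0; -1 0 0 0; 0 0 0 0; 0 0 0 0'
python3 - <<'E'
from h import *
s=ctrl.read_state();print(s["clock"],s["position"].round(1),s["width"],s["force"].round(2),s["torque"].round(2))
p,d,P=snap("side","side12")
cv2.imwrite("pics/side12c.png",cv2.resize(p[140:215,205:280,::-1],(600,600),interpolation=cv2.INTER_CUBIC))
E
```

```text
clock: 11.87
position: [433.5, 208.7, 71.2]
tool_rot: [0.706, -0.029, 0.707, 0.029]
force: [-3.1, 1.1, -0.4]
width: 0.057
clock: 12.2
position: [432.7, 208.5, 73.1]
tool_rot: [0.706, -0.029, 0.707, 0.028]
force: [-3.9, -0.2, -2.2]
width: 0.059
12.2 [432.7 208.5  73.1] 0.058533477462673206 [-3.9  -0.21 -2.24] [-0.01  0.76  0.05]
```

View pics/side12c.png

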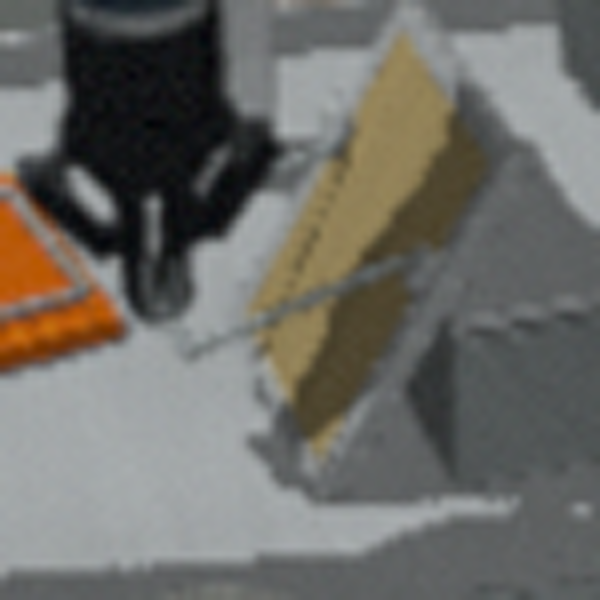

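Bar height is up 8 mm to about 87, which matches the stop position. The upward force is growing too, and the moment at the hinge is above its 0.06 N m friction. One more small lift, hold, then measure.

```bash
python3 -m inch '-1 0 -0.5 0; -1 0 -0.5 0; 0 0 0 0; 0 0 0 0; 0 0 0 0'
python3 - <<'E'
from h import *
s=ctrl.read_state();print(s["clock"],s["position"].round(1),s["width"],s["force"].round(2),s["torque"].round(2))
box=lambda P:(np.abs(P[...,0]-530)<140)&(np.abs(P[...,1]-210)<110)&(P[...,2]<190)
p,d,P=snap("side","side13"); slatefit(P,p,box)
z=np.load("/tmp/side8.npz");slatefit(cloud("side",z["d"]),z["p"],box)
a=np.load("/tmp/side10.npz")["p"][140:215,205:280,::-1]
cv2.imwrite("pics/side13c.png",np.hstack([cv2.resize(a,(400,400)),cv2.resize(p[140:215,205:280,::-1],(400,400))]))
E
```

```text
clock: 12.67
position: [432.4, 208.5, 75.3]
tool_rot: [0.707, -0.029, 0.706, 0.028]
force: [-2.6, -0.2, -1.8]
width: 0.062
12.6667 [432.4 208.5  75.3] 0.06205817427174432 [-2.64 -0.21 -1.82] [-0.14  0.59 -0.  ]
N 255 c [540.5 210.9  99. ] n [-0.831 -0.118  0.543] lean away deg 32.9 face heading 8.1
 y ext [-81.6 -77.5  79.7  84.9]  z ext [-107.1 -100.2   91.8   95.7]
N 244 c [540.8 209.7  99.5] n [-0.855 -0.121  0.505] lean away deg 30.31 face heading 8.06
 y ext [-80.  -76.5  79.   86.5]  z ext [-105.4  -99.4   93.2   96.4]
```

View pics/side13c.png

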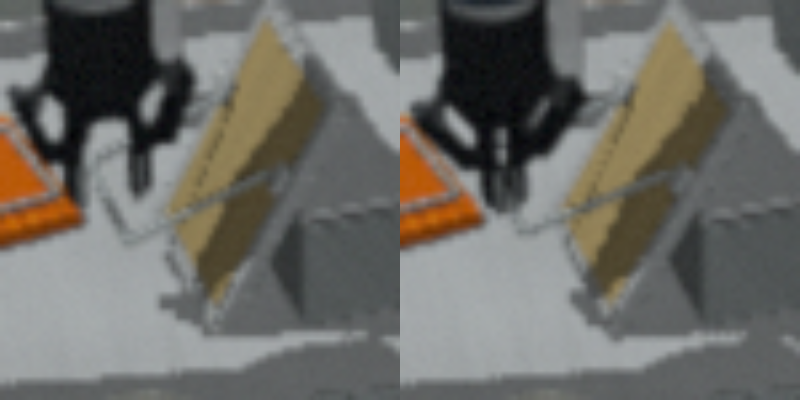

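The slate's bottom edge has lifted slightly, at (607,318) on the right versus (210,330) on the left. The bar is now carrying the slate, so the leg is hard on its stop. I lower back and release.

```bash
python3 -m inch '1 0 0.5 0; 1 0 0.5 0; 1 0 0.5 0; 1 0 0.5 0; 0 0 0 0'; python3 -m inch '0 0 0 0; 0 0 0 0; 0 0 0 0; 0 0 0 0' 36
python3 - <<'E'
from h import *
s=ctrl.read_state();print(s["clock"],s["position"].round(1),s["width"],s["force"].round(2))
E
python3 -m inch '-10 0 0 0; -30 0 0 0; -40 0 0 0; -40 0 0 0; -40 0 0 0' ; python3 -m inch '-20 0 0 0; 0 0 0 0; 0 0 0 0'
python3 - <<'E'
from h import *
s=ctrl.read_state();print(s["clock"],s["position"].round(1),s["width"],s["force"].round(2))
box=lambda P:(np.abs(P[...,0]-530)<140)&(np.abs(P[...,1]-215)<105)&(P[...,2]<190)
for nm in("side","top"):
    p,d,P=snap(nm,nm+"14"); c,n,y,zz,A=slatefit(P,p,box)
    if nm=="side":cv2.imwrite("pics/side14c.png",cv2.resize(p[140:215,205:280,::-1],(600,600)))
E
```

```text
clock: 13.13
position: [433.3, 208.6, 70.6]
tool_rot: [0.706, -0.029, 0.707, 0.028]
force: [-5.5, -0.2, -2.3]
width: 0.059
clock: 13.47
position: [436.1, 209.2, 72.1]
tool_rot: [0.708, -0.028, 0.705, 0.029]
force: [-0.0, -0.5, -0.4]
width: 0.423
13.4667 [436.1 209.2  72.1] 0.42313818907907275 [-0.03 -0.53 -0.39]
clock: 13.88
position: [434.5, 208.8, 233.4]
tool_rot: [0.707, -0.029, 0.706, 0.029]
force: [0.7, 0.5, -0.3]
width: 0.422
clock: 14.13
position: [436.1, 209.3, 253.0]
tool_rot: [0.708, -0.028, 0.705, 0.029]
force: [0.1, -0.1, 0.3]
width: 0.424
14.1333 [436.1 209.3 253. ] 0.423892987018238 [ 0.11 -0.09  0.31]
N 241 c [541.1 210.1  99.9] n [-0.847 -0.119  0.519] lean away deg 31.24 face heading 7.97
 y ext [-79.4 -76.7  81.2  86.6]  z ext [-106.1 -101.3   91.4   96.1]
N 1016 c [542.3 206.8 101.6] n [-0.869 -0.075  0.49 ] lean away deg 29.34 face heading 4.92
 y ext [-69.4 -67.2  61.2  69.9]  z ext [-107.6 -101.6   90.9   93.2]
```

View pics/side14c.png

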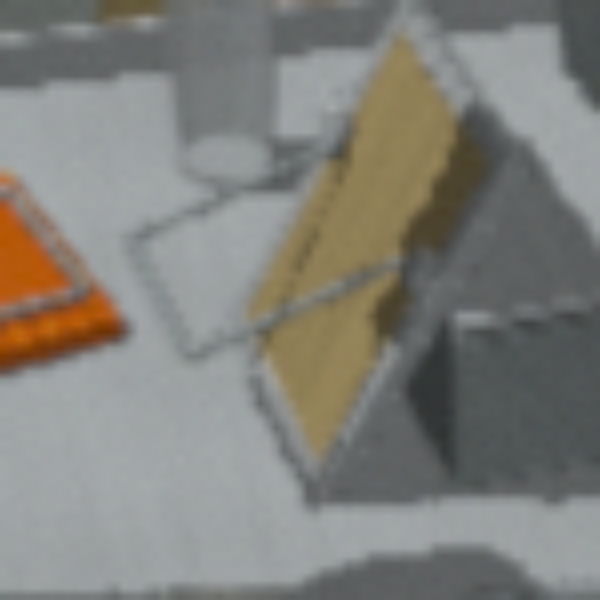

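```bash
python3 - <<'E'
from h import *
c=np.array([542.3,206.8,101.6]);n=np.array([-.869,-.075,.49]);n/=np.linalg.norm(n)
zz=np.array([0,0,1])-n*n[2]; zz/=np.linalg.norm(zz); y=np.cross(zz,-n)
O=c-107.5*zz-7*n+7.5*y
print("O",O.round(1),"top",(O+200*zz).round(1),"topface",(O+200*zz-7*n).round(1))
for nm in("side","top"):
    z=np.load(f"/tmp/{nm}14.npz");P=cloud(nm,z["d"]);A=P-O
    u,v,w=A@n,A@y,A@zz; rr=np.hypot(u-11,125-w)
    k=(np.abs(v)<60)&(u>60)&(u<115)&(w>15)&(w<90)&(rr>108)&(rr<125)&(P[...,2]>50)&(P[...,2]<150)
    print(nm,k.sum(),np.median(P[k],0).round(1),np.median(np.arctan2(u[k]-11,125-w[k])).round(3),"v range",v[k].min(),v[k].max())
E
```

```text
O [495.3 210.3   4.4] top [592.9 218.7 178.8] topface [599.  219.2 175.4]
side 29 [434.9 201.5  87.1] 0.785 v range -59.04400589639403 58.903668106908384
top 47 [435.7 194.9  86.6] 0.779 v range -52.42273819717209 28.87742909603942
```

Leg is now at about 0.78 rad. Back over the top edge for the grasp.

```bash
python3 -m inch '0 0 30 0; 0 0 40 0; 0 0 40 0; 0 0 35 0; 0 0 0 0' 60; python3 -m inch '20 1 0 0; 20 0 0 0; 20 0 0 0; 0 0 0 0; 0 0 0 0'
python3 - <<'E'
from h import *
s=ctrl.read_state();print(s["clock"],s["position"].round(1),s["width"],s["force"].round(2))
p,d,P=snap("side","side15");q,_,_=snap("top","top15")
cv2.imwrite("pics/side15c.png",np.hstack([cv2.resize(p[90:190,210:310,::-1],(400,400)),cv2.resize(q[130:230,140:240,::-1],(400,400))]))
E
```

```text
clock: 14.65
position: [583.4, 219.9, 245.6]
tool_rot: [0.705, -0.028, 0.708, 0.027]
force: [0.4, -0.2, -1.1]
width: 0.703
clock: 15.07
position: [576.5, 220.9, 188.8]
tool_rot: [0.704, -0.029, 0.709, 0.028]
force: [0.1, -0.7, 0.9]
width: 0.7
15.0667 [576.5 220.9 188.8] 0.7001980220028814 [ 0.14 -0.72  0.9 ]
```

View pics/side15c.png

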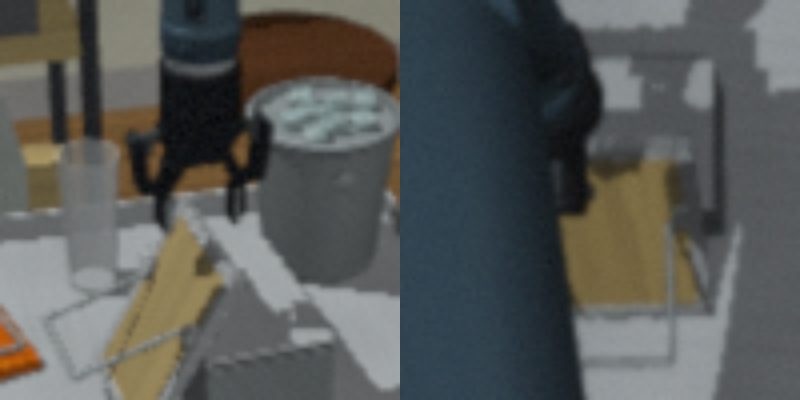

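```bash
python3 -m inch '16 0 5 0; 16 0 0 0; 14 0 0 0; 0 0 0 0; 0 0 0 0'
python3 - <<'E'
from h import *
s=ctrl.read_state();print(s["clock"],s["position"].round(1),s["width"],s["force"].round(2))
p,d,P=snap("side","side16")
cv2.imwrite("pics/side16c.png",cv2.resize(p[90:190,210:310,::-1],(600,600)))
E
```

```text
clock: 15.58
position: [583.8, 221.9, 146.0]
tool_rot: [0.707, -0.029, 0.706, 0.029]
force: [-0.8, -0.6, 0.5]
width: 0.703
15.5833 [583.8 221.9 146. ] 0.702772610166679 [-0.79 -0.58  0.47]
```

View pics/side16c.png

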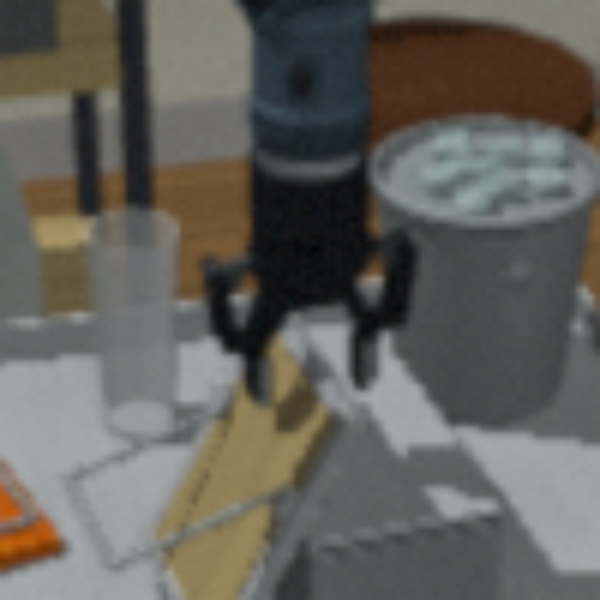

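The fingers straddle the top edge, near finger at (258,375) and far finger at (362,370). I narrow to 48 mm and draw the top towards the robot.

```bash
python3 -m inch '6 0 0 0; 0 0 -5 0; 0 0 -5 0; -3 0 -8 0; -3 0 -8 0' 48; python3 -m inch '-3 0 -7 0; -3 0 -7 0; 0 0 0 0'
python3 - <<'E'
from h import *
s=ctrl.read_state();print(s["clock"],s["position"].round(1),s["width"],s["force"].round(2))
p,d,P=snap("side","side17")
cv2.imwrite("pics/side17c.png",cv2.resize(p[100:215,200:315,::-1],(600,600)))
E
```

```text
clock: 16.05
position: [558.3, 219.9, 146.4]
tool_rot: [0.707, -0.029, 0.706, 0.029]
force: [1.7, -0.7, 1.4]
width: 0.558
clock: 16.3
position: [542.4, 218.8, 152.4]
tool_rot: [0.706, -0.029, 0.707, 0.029]
force: [-0.3, 0.6, 0.3]
width: 0.561
16.3 [542.4 218.8 152.4] 0.5605328719698414 [-0.29  0.6   0.29]
```

View pics/side17c.png

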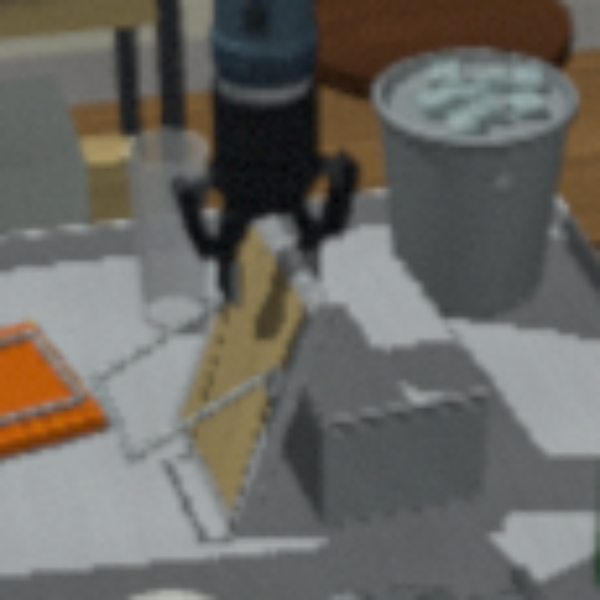

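```bash
python3 -m inch '-2 0 -7 0; -2 0 -7 0; -2 0 -7 0; -2 0 -6 0; 0 0 0 0' 40
python3 - <<'E'
from h import *
s=ctrl.read_state();print(s["clock"],s["position"].round(1),s["width"],s["force"].round(2))
p,d,P=snap("side","side18")
slatefit(P,p,lambda P:(np.abs(P[...,0]-520)<100)&(np.abs(P[...,1]-215)<105)&(P[...,2]<210))
cv2.imwrite("pics/side18c.png",cv2.resize(p[100:215,200:315,::-1],(600,600)))
E
```

```text
clock: 16.77
position: [515.1, 216.4, 159.3]
tool_rot: [0.706, -0.029, 0.707, 0.029]
force: [0.5, 0.1, -0.6]
width: 0.464
16.7667 [515.1 216.4 159.3] 0.46449246405382805 [ 0.54  0.12 -0.61]
N 363 c [503.4 212.9 100.9] n [-0.982 -0.079  0.169] lean away deg 9.73 face heading 4.6
 y ext [-86.6 -82.4  71.6  80.5]  z ext [-94.3 -90.9  99.6 102.9]
```

View pics/side18c.png

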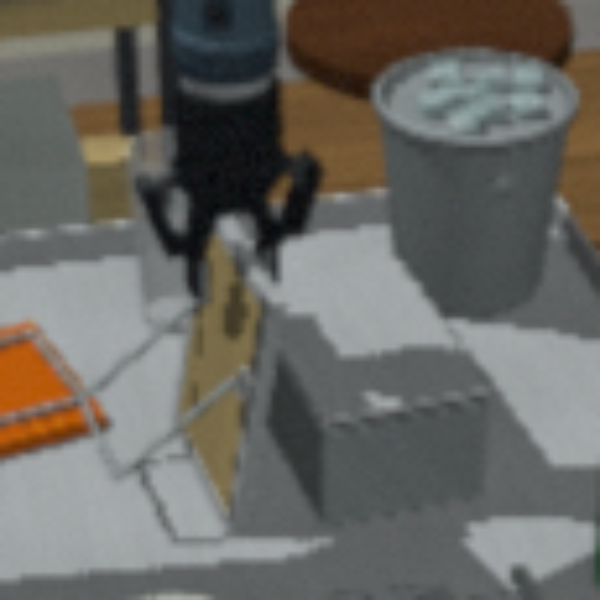

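Lean is down to 9.7°. I finish bringing it upright while narrowing, then grip.

```bash
python3 -m inch '-1 0 -5 0; -1 0 -5 0; 0 0 -5 0; 0 0 -5 0; 0 0 0 0' 26; python3 -m inch '0 0 0 0; 0 0 0 0; 0 0 0 0; 0 0 0 0; 0 0 0 0' 0 40
python3 - <<'E'
from h import *
s=ctrl.read_state();print(s["clock"],s["position"].round(1),s["width"],s["force"].round(2),s["torque"].round(2))
p,d,P=snap("side","side19")
slatefit(P,p,lambda P:(np.abs(P[...,0]-500)<100)&(np.abs(P[...,1]-215)<105)&(P[...,2]<210))
cv2.imwrite("pics/side19c.png",cv2.resize(p[100:215,200:315,::-1],(600,600)))
E
```

```text
clock: 17.23
position: [495.6, 214.7, 161.0]
tool_rot: [0.706, -0.029, 0.707, 0.029]
force: [-0.4, -0.6, -0.3]
width: 0.305
clock: 17.65
position: [495.1, 214.7, 161.3]
tool_rot: [0.705, -0.029, 0.708, 0.029]
force: [-5.1, -1.0, 6.4]
width: 0.16
17.65 [495.1 214.7 161.3] 0.16049293727031835 [-5.09 -1.04  6.42] [-0.23  1.84  0.12]
N 135 c [489.3 197.4  93.6] n [-0.995 -0.095  0.027] lean away deg 1.52 face heading 5.48
 y ext [-72.5 -69.5  88.4  96.7]  z ext [-85.3 -83.2 106.5 109.9]
```

View pics/side19c.png

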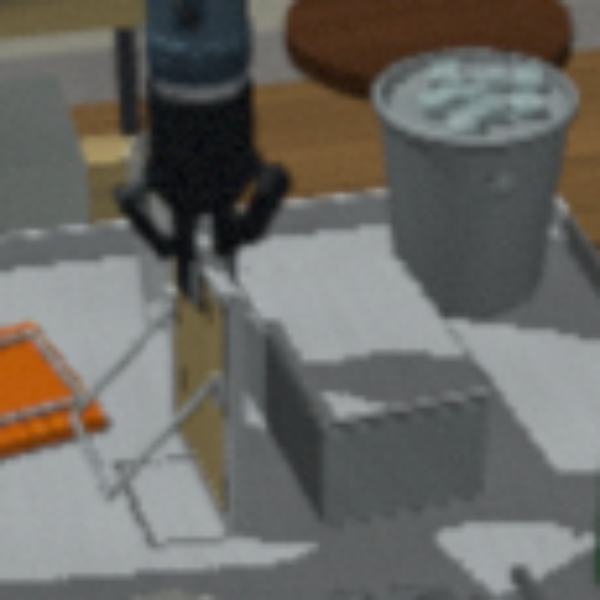

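The slate is upright and gripped, with a 13.7 mm opening that matches its 14 mm thickness. Lifting.

```bash
python3 -m inch '-5 0 0 0; -15 0 -3 0; -25 0 -3 0; -25 0 0 0; -20 0 0 0'; python3 -m inch '0 0 0 0; 0 0 0 0'
python3 - <<'E'
from h import *
s=ctrl.read_state();M=R.from_quat(np.roll(s["tool_rot"],-1)).as_matrix();psi=np.degrees(np.arctan2(M[1,2],M[0,2]))
print(s["clock"],s["position"].round(1),s["width"],s["force"].round(2),s["torque"].round(2),psi)
p,d,P=snap("side","side20")
slatefit(P,p,lambda P:(np.abs(P[...,0]-490)<90)&(np.abs(P[...,1]-215)<105)&(P[...,2]<280)&(P[...,2]>60))
cv2.imwrite("pics/side20c.png",cv2.resize(p[70:215,180:325,::-1],(600,600)))
r,q=rowplan(np.array([540,-251,256])-s["position"],psi,psi-5.9,14);print(r.tolist())
E
```

```text
clock: 18.12
position: [490.8, 214.2, 251.5]
tool_rot: [0.706, -0.029, 0.707, 0.028]
force: [1.1, 0.0, -6.8]
width: 0.159
clock: 18.28
position: [492.0, 214.6, 251.0]
tool_rot: [0.707, -0.028, 0.706, 0.029]
force: [0.2, 0.5, -8.2]
width: 0.157
18.2833 [492.  214.6 251. ] 0.15711689659568157 [ 0.15  0.54 -8.19] [-0.03  0.01  0.  ] 4.622247342252362
N 223 c [487.1 209.7 178.9] n [-0.997 -0.077  0.001] lean away deg 0.05 face heading 4.39
 y ext [-84.8 -81.4  76.   81.3]  z ext [-90.7 -84.8  96.4 100.5]
[[-0.4, -33.4, 0.7, -0.1], [-0.4, -33.4, 0.7, -0.1], [-0.4, -33.4, 0.6, -0.1], [-0.4, -33.4, 0.6, -0.1], [-0.4, -33.4, 0.5, -0.1], [-0.4, -33.4, 0.5, -0.1], [-0.4, -33.4, 0.4, -0.1], [-0.4, -33.4, 0.4, -0.1], [-0.4, -33.4, 0.3, -0.1], [-0.4, -33.4, 0.3, -0.1], [-0.4, -33.4, 0.2, -0.1], [-0.4, -33.4, 0.2, -0.1], [-0.4, -33.4, 0.1, -0.1], [-0.4, -33.4, 0.0, -0.1]]
```

View pics/side20c.png

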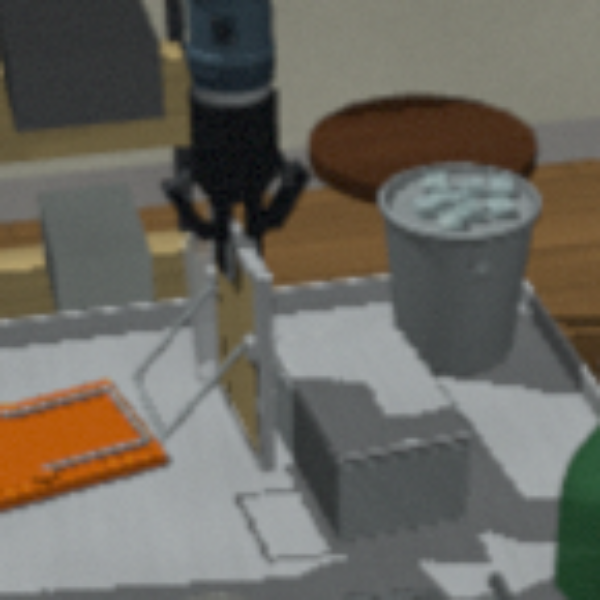

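Slate hangs plumb (0.05°) at about 90 mm clearance, and the measured weight is 8.2 N (0.83 kg). Carrying it over to the mat.

```bash
python3 -m inch '0 -15 0.5 0; 0 -28 0.5 0; 0 -33 0.5 0; 0 -33 0.5 0; 0 -33 0.5 0'; python3 -m inch '0 -33 0.5 -0.2; 0 -33 0.5 -0.2; 0 -33 0.5 -0.2; 0 -33 0.5 -0.2; 0 -33 0.5 -0.2';python3 -m inch '0 -33 0.5 0; 0 -33 0.5 0; 0 -33 0.5 0; 0 -33 0 0; 0 -25 0 0'; python3 -m inch '0 -10 0 0; 0 0 0 0; 0 0 0 0; 0 0 0 0'
python3 - <<'E'
from h import *
s=ctrl.read_state();M=R.from_quat(np.roll(s["tool_rot"],-1)).as_matrix();psi=np.degrees(np.arctan2(M[1,2],M[0,2]))
print(s["clock"],s["position"].round(1),s["width"],s["force"].round(2),s["torque"].round(2),psi)
box=lambda P:(np.abs(P[...,0]-540)<90)&(np.abs(P[...,1]+255)<105)&(P[...,2]<280)&(P[...,2]>60)
p,d,P=snap("side","side21");slatefit(P,p,box)
q,d,P=snap("top","top21")
cv2.imwrite("pics/side21c.png",np.hstack([cv2.resize(p[130:330,200:400,::-1],(400,400)),cv2.resize(q[120:270,270:420,::-1],(400,400))]))
E
```

```text
clock: 18.75
position: [503.4, 71.8, 248.3]
tool_rot: [0.705, -0.029, 0.708, 0.029]
force: [0.4, -0.2, -8.3]
width: 0.157
clock: 19.17
position: [520.4, -92.3, 248.4]
tool_rot: [0.705, -0.034, 0.708, 0.035]
force: [0.6, 0.1, -7.7]
width: 0.16
clock: 19.58
position: [537.7, -249.5, 247.9]
tool_rot: [0.705, -0.034, 0.708, 0.035]
force: [0.5, 1.6, -7.9]
width: 0.159
clock: 19.92
position: [539.1, -255.6, 249.6]
tool_rot: [0.705, -0.034, 0.707, 0.036]
force: [-0.2, 0.1, -7.9]
width: 0.157
19.9167 [ 539.1 -255.6  249.6] 0.15709748692585906 [-0.23  0.05 -7.86] [ 0.01 -0.03  0.06] 5.674001937134298
N 572 c [ 534.  -260.4  181. ] n [-0.995 -0.097  0.   ] lean away deg 0.02 face heading 5.56
 y ext [-82.7 -78.8  76.5  86.4]  z ext [-94.5 -88.   95.4  98.9]
```

View pics/side21c.png

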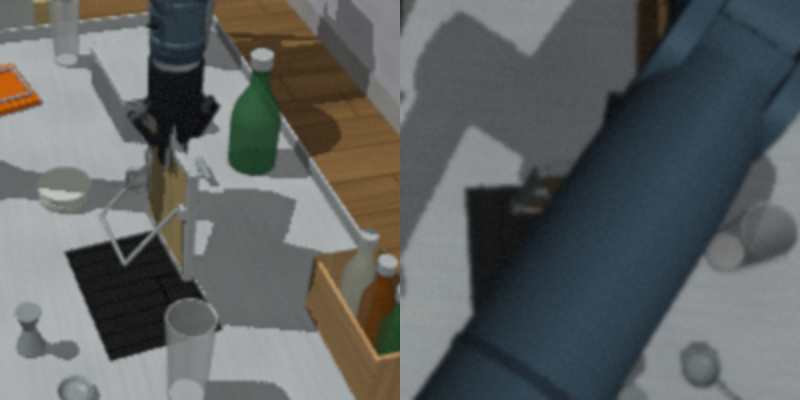

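The slate is over the far half of the mat with its leg towards the robot. The mat is at crop px (145,295) in the side view. Lowering.

```bash
python3 -m inch '15 0 0 0; 25 0 0 0; 20 0 0 0; 10 0 0 0; 5 0 0 0'; python3 -m inch '3 0 0 0; 0 0 0 0; 0 0 0 0'
python3 - <<'E'
from h import *
s=ctrl.read_state();print(s["position"].round(1),s["force"].round(2))
E
```

```text
clock: 20.43
position: [538.6, -255.3, 174.3]
tool_rot: [0.705, -0.034, 0.707, 0.036]
force: [-0.3, -0.4, -8.1]
width: 0.157
clock: 20.68
position: [540.7, -257.4, 174.6]
tool_rot: [0.707, -0.035, 0.706, 0.034]
force: [0.2, -0.6, -7.3]
width: 0.159
[ 540.7 -257.4  174.6] [ 0.21 -0.59 -7.31]
```

```bash
python3 -m inch '3 0 0 0; 3 0 0 0; 2 0 0 0; 0 0 0 0; 0 0 0 0'; python3 -m inch '1 0 0 0; 0 0 0 0; 1 0 0 0; 0 0 0 0'
python3 - <<'E'
from h import *
s=ctrl.read_state();print(s["position"].round(1),s["force"].round(2))
E
```

```text
clock: 21.1
position: [540.2, -257.1, 165.6]
tool_rot: [0.707, -0.035, 0.706, 0.035]
force: [0.2, 1.7, -6.1]
width: 0.158
clock: 21.43
position: [540.5, -257.0, 165.5]
tool_rot: [0.707, -0.035, 0.705, 0.035]
force: [-2.7, 4.5, 7.6]
width: 0.157
[ 540.5 -257.   165.5] [-2.71  4.46  7.65]
```

The bottom edge is on the mat (force went from -8 N to +7 N). I relieve the pressure, open slightly, and ease the top back towards the robot between the fingers.

```bash
python3 -m inch '-1 0 0 0; 0 0 0 0; 0 0 0 0; 0 0 0 0' 22;  python3 -m inch '0 0 0 0; 0 0 0 0'
python3 - <<'E'
from h import *
s=ctrl.read_state();print(s["clock"],s["position"].round(1),s["width"],s["force"].round(2))
box=lambda P:(np.abs(P[...,0]-540)<90)&(np.abs(P[...,1]+255)<105)&(P[...,2]<220)&(P[...,2]>10)
p,d,P=snap("side","side22");slatefit(P,p,box)
cv2.imwrite("pics/side22c.png",cv2.resize(p[160:310,200:350,::-1],(600,600)))
E
```

```text
clock: 21.77
position: [540.2, -257.6, 164.5]
tool_rot: [0.706, -0.035, 0.706, 0.034]
force: [0.4, -0.6, 0.3]
width: 0.261
clock: 21.93
position: [539.9, -257.2, 164.2]
tool_rot: [0.706, -0.035, 0.706, 0.035]
force: [0.3, 0.7, 0.0]
width: 0.258
21.9333 [ 539.9 -257.2  164.2] 0.2583304311880787 [0.29 0.73 0.01]
N 477 c [ 535.3 -263.1   94.9] n [-0.995 -0.095 -0.004] lean away deg -0.26 face heading 5.47
 y ext [-79.9 -78.3  77.2  81.3]  z ext [-84.8 -79.8 109.9 115.9]
```

View pics/side22c.png

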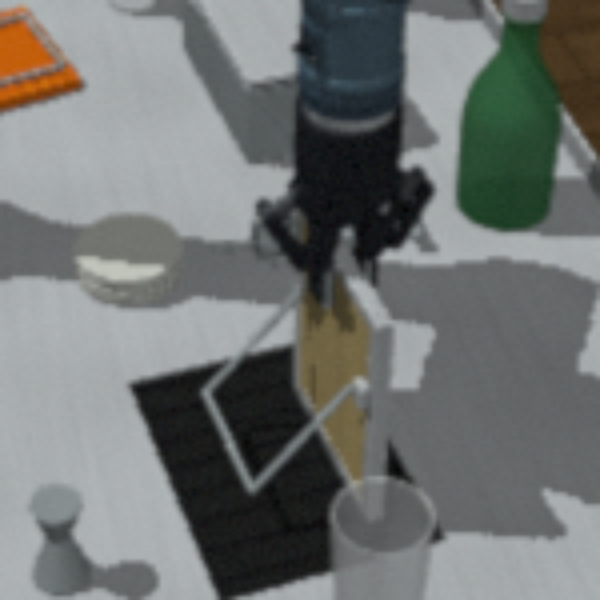

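The slate stands upright on the mat between the slightly open fingers. Lowering it back now.

```bash
python3 -m inch '0 0 -4 0; 0 0 -4 0; 0 0 -4 0; 0 0 -4 0; 0 0 -4 0' 24; python3 -m inch '0 0 -4 0; 0 0 -4 0; 0 0 0 0' 28
python3 - <<'E'
from h import *
s=ctrl.read_state();print(s["clock"],s["position"].round(1),s["width"],s["force"].round(2))
box=lambda P:(np.abs(P[...,0]-520)<100)&(np.abs(P[...,1]+255)<105)&(P[...,2]<220)&(P[...,2]>10)
p,d,P=snap("side","side23");slatefit(P,p,box)
cv2.imwrite("pics/side23c.png",cv2.resize(p[160:310,200:350,::-1],(600,600)))
E
```

```text
clock: 22.4
position: [519.2, -259.0, 164.2]
tool_rot: [0.706, -0.035, 0.706, 0.035]
force: [0.4, 0.0, -1.0]
width: 0.284
clock: 22.65
position: [510.9, -259.9, 164.3]
tool_rot: [0.706, -0.035, 0.707, 0.035]
force: [-0.5, 0.5, -0.2]
width: 0.33
22.65 [ 510.9 -259.9  164.3] 0.33002490336553597 [-0.47  0.52 -0.22]
N 192 c [ 519.  -261.1   91.8] n [-0.978 -0.093 -0.184] lean away deg -10.63 face heading 5.44
 y ext [-83.1 -81.9  71.8  77.9]  z ext [-82.6 -79.1 113.1 129.6]
```

View pics/side23c.png

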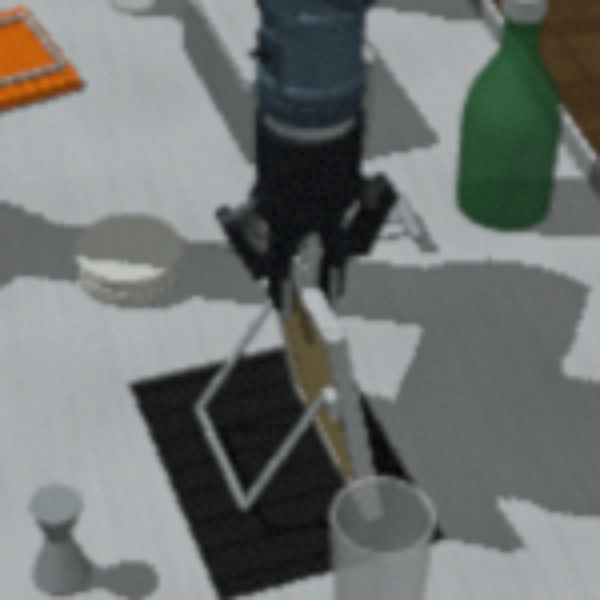

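It's leaning 10.6° and following the near finger as predicted.

```bash
python3 -m inch '0 0 -4 0; 0 0 -4 0; 0 0 -4 0; 0 0 -4 0; 0 0 -4 0' 32; python3 -m inch '0 0 -4 0; 0 0 -4 0; 0 0 -3 0; 0 0 0 0' 36
python3 - <<'E'
from h import *
s=ctrl.read_state();print(s["clock"],s["position"].round(1),s["width"],s["force"].round(2))
box=lambda P:(np.abs(P[...,0]-510)<110)&(np.abs(P[...,1]+255)<105)&(P[...,2]<220)&(P[...,2]>10)
p,d,P=snap("side","side24");slatefit(P,p,box)
cv2.imwrite("pics/side24c.png",cv2.resize(p[160:310,200:350,::-1],(600,600)))
E
```

```text
clock: 23.12
position: [491.6, -261.8, 164.2]
tool_rot: [0.706, -0.035, 0.706, 0.035]
force: [-0.7, 0.1, -0.8]
width: 0.379
clock: 23.45
position: [480.4, -262.9, 164.3]
tool_rot: [0.706, -0.035, 0.706, 0.035]
force: [-1.7, 0.1, -0.4]
width: 0.422
23.45 [ 480.4 -262.9  164.3] 0.42223087563033956 [-1.65  0.08 -0.38]h.py:27: RuntimeWarning: Mean of empty slice.
  c=Q.mean(0); nn=np.linalg.svd(Q-c,full_matrices=False)[2][2]; nn=nn*-np.sign(nn[0]); r=(Q-c)@nn; Q=Q[np.abs(r)<4]
  ret = um.true_divide(
Traceback (most recent call last):
  File "h.py", line 27, in slatefit
    c=Q.mean(0); nn=np.linalg.svd(Q-c,full_matrices=False)[2][2]; nn=nn*-np.sign(nn[0]); r=(Q-c)@nn; Q=Q[np.abs(r)<4]
                    ~~~~~~~~~~~~~~~~~~~~~~~~~~~~~~~~~~~~~~~~~^^^
IndexError: index 2 is out of bounds for axis 0 with size 0
```

```bash
python3 - <<'E'
from h import *
p=np.load("/tmp/side24.npz")["p"]
cv2.imwrite("pics/side24c.png",cv2.resize(p[160:310,200:350,::-1],(600,600)))
E
```

```text
(no output)
```

View pics/side24c.png

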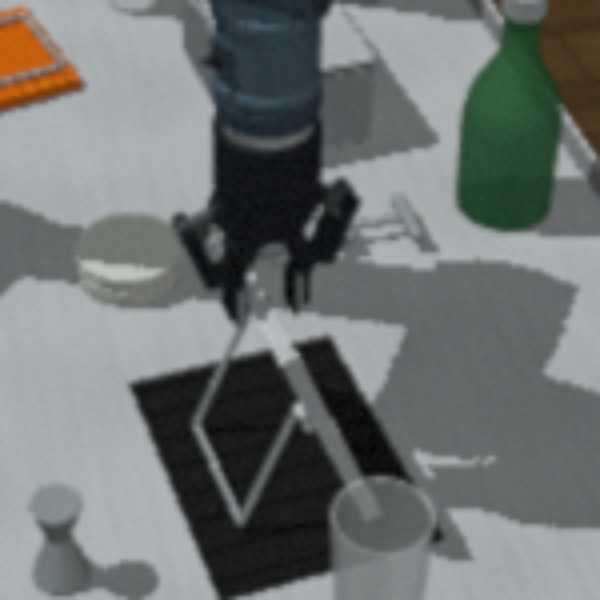

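About 21° of lean, with the bar nearly on the mat at (240,520).

```bash
python3 -m inch '0 0 -3 0; 0 0 -3 0; 0 0 -3 0; 0 0 -2 0; 0 0 0 0'; python3 -m inch '0 0 -2 0; 0 0 -2 0; 0 0 -2 0; 0 0 0 0; 0 0 0 0'
python3 - <<'E'
from h import *
s=ctrl.read_state();print(s["clock"],s["position"].round(1),s["width"],s["force"].round(2))
p,d,P=snap("side","side25")
cv2.imwrite("pics/side25c.png",cv2.resize(p[160:310,200:350,::-1],(600,600)))
E
```

```text
clock: 23.92
position: [470.0, -264.0, 164.4]
tool_rot: [0.706, -0.035, 0.706, 0.035]
force: [-0.7, 0.4, -0.9]
width: 0.424
clock: 24.33
position: [464.4, -264.7, 164.4]
tool_rot: [0.706, -0.035, 0.706, 0.035]
force: [0.1, 0.3, 0.4]
width: 0.424
24.3333 [ 464.4 -264.7  164.4] 0.4236295896340537 [0.13 0.28 0.43]
```

View pics/side25c.png

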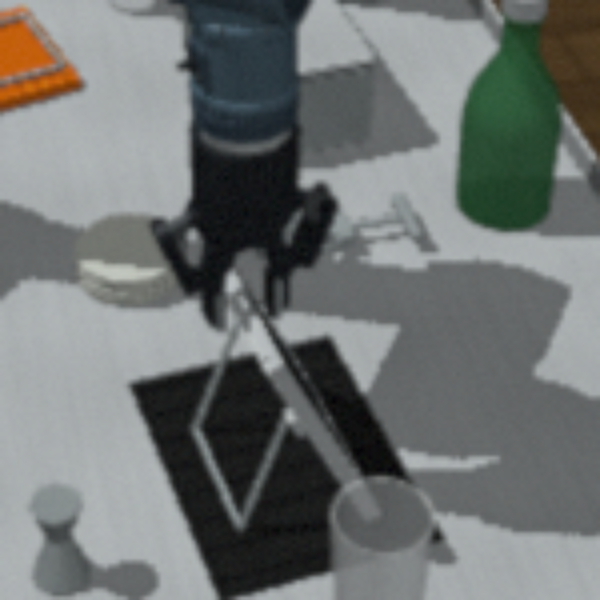

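The leg is on the mat, the slate has left the finger, and force is about 0. I open for clearance both sides and lift straight up.

```bash
python3 -m inch '0 0 -2 0; 0 0 0 0; 0 0 0 0; 0 0 0 0' 50
python3 - <<'E'
from h import *
s=ctrl.read_state();print(s["clock"],s["position"].round(1),s["width"],s["force"].round(2))
p,d,P=snap("side","side26")
cv2.imwrite("pics/side26c.png",cv2.resize(p[160:310,200:350,::-1],(600,600)))
E
```

```text
clock: 24.72
position: [462.3, -264.8, 164.3]
tool_rot: [0.706, -0.035, 0.706, 0.035]
force: [0.4, 1.0, 1.1]
width: 0.582
24.7167 [ 462.3 -264.8  164.3] 0.5822085379906716 [0.39 1.01 1.07]
```

View pics/side26c.png

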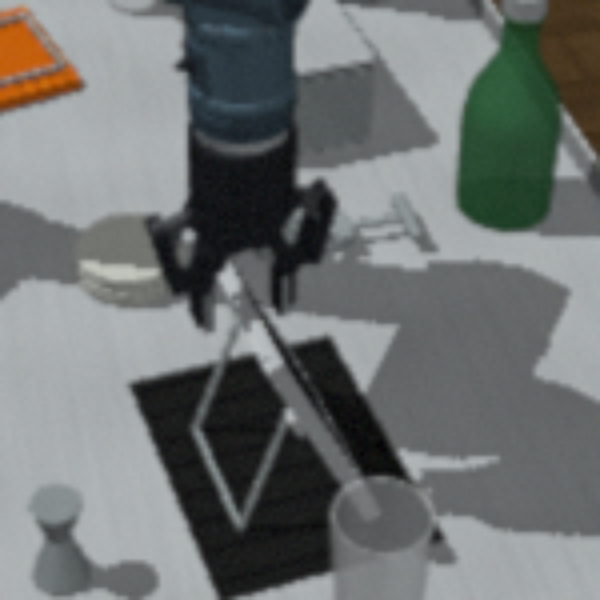

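```bash
python3 -m inch '-8 0 0 0; -15 0 0 0; -25 0 0 0; -30 0 0 0; -30 0 0 0'; python3 -m inch '0 25 0 0; 0 40 -10 0; 0 40 -10 0; 0 40 -10 0; 0 40 -10 0'; python3 -m inch '0 40 0 0; 0 40 0 0; 0 30 0 0; 0 0 0 0; 0 0 0 0'
python3 - <<'E'
from h import *
s=ctrl.read_state();print(s["clock"],s["position"].round(1),s["width"],s["force"].round(2))
p,d,P=snap("side","side27");q,d2,P2=snap("top","top27")
cv2.imwrite("pics/side27c.png",np.hstack([cv2.resize(p[160:310,200:350,::-1],(400,400)),cv2.resize(q[160:270,270:380,::-1],(400,400))]))
E
```

```text
clock: 25.18
position: [461.8, -264.4, 273.7]
tool_rot: [0.706, -0.035, 0.707, 0.035]
force: [1.1, -0.7, 0.6]
width: 0.585
clock: 25.6
position: [403.6, -83.2, 272.9]
tool_rot: [0.707, -0.034, 0.706, 0.034]
force: [0.9, 0.4, 0.5]
width: 0.588
clock: 26.02
position: [393.4, 26.1, 273.0]
tool_rot: [0.707, -0.036, 0.706, 0.036]
force: [0.1, -0.5, 0.6]
width: 0.586
26.0167 [393.4  26.1 273. ] 0.5856356525061597 [ 0.11 -0.47  0.58]
```

View pics/side27c.png

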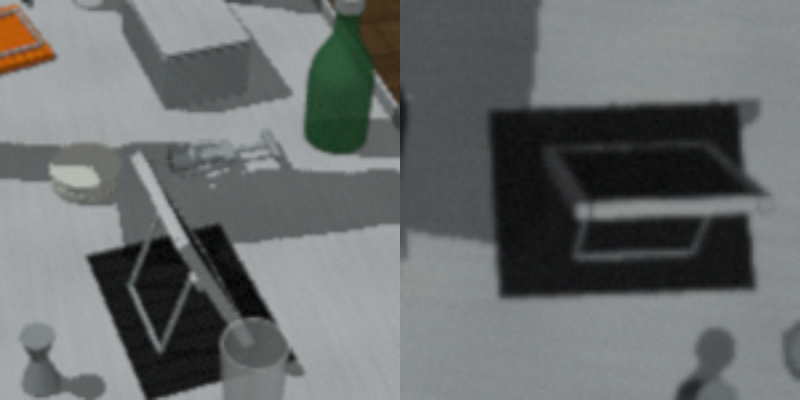

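The slate stands on the mat on its bottom edge and leg, face away from the robot. Numeric check of corners, feet, lean and bystanders next.

```bash
python3 - <<'E'
from h import *
z=np.load("/tmp/top27.npz");P=cloud("top",z["d"]);f,cx,cy,T=cal("top")
def ray(u,v,h):
    d=T[:3,:3]@np.array([(u-cx)/f,(v-cy)/f,1]);t=(h-T[2,3])/d[2];return T[:3,3]+t*d
m=np.array([495,-256]);a=np.radians(5.9);X=np.array([np.cos(a),np.sin(a)]);Y=np.array([-np.sin(a),np.cos(a)])
for nm,u,v in(("cornerL",548,148),("cornerR",705,146),("footL",575,258),("footR",693,256),("topL",580,210),("topR",768,203)):
    u,v=(u-400)/3.636+270,v/3.636+160
    h=8 if "top" not in nm else 188
    w=ray(u,v,h);e=w[:2]-m;print(nm,w.round(0),"mat xy",(e@X).round(0),(e@Y).round(0),"depth z there",P[int(round(v))-1:int(round(v))+2,int(round(u))-1:int(round(u))+2,2].max(axis=None).round(0))
s=np.load("/tmp/side27.npz")
for t in["carafe","coasters","corkscrew","glass_a","jigger","bar_spoon"]:
    print(t,[(np.round(r["position"]),round(r["confidence"],2)) for r in ctrl.look_for("top",t)][:2])
# stability: compare
p,d,_=snap("side","side28");print("diff",np.abs(p[220:300,230:330].astype(int)-s["p"][220:300,230:330]).mean())
# bar heights
k=[ (575+t*(693-575)/8,258) for t in range(1,8)]
print([np.max(P[int(b/3.636+160)-1:int(b/3.636+160)+2,int((a_-400)/3.636+270),2]).round(0) for a_,b in k])
# top edge height
Q=P[160:270,310:485]; print("max slate z",np.sort(P[205:225,420-0:485,2].ravel())[-5:] , np.sort(P[190:235,300:390,2].ravel())[-20::5].round(0))
E
```

```text
cornerL [ 537. -186.    8.] mat xy 49.0 66.0 depth z there 46.0
cornerR [ 548. -335.    8.] mat xy 45.0 -84.0 depth z there 50.0
footL [ 434. -214.    8.] mat xy -57.0 48.0 depth z there 14.0
footR [ 442. -324.    8.] mat xy -60.0 -63.0 depth z there 9.0
topL [ 451. -191.  188.] mat xy -37.0 70.0 depth z there 192.0
topR [ 466. -343.  188.] mat xy -38.0 -84.0 depth z there 191.0
carafe [(array([759.,  16., 133.]), 0.67)]
coasters [(array([416., -31.,  32.]), 0.56)]
corkscrew [(array([679.,  -3.,  22.]), 0.54)]
glass_a [(array([ 509., -468.,  108.]), 0.75), (array([512., 459., 109.]), 0.66)]
jigger [(array([ 443., -266.,    8.]), 0.61), (array([ 311., -325.,   76.]), 0.48)]
bar_spoon [(array([ 322., -465.,   14.]), 0.94)]
diff 2.2293333333333334
[np.float64(11.0), np.float64(14.0), np.float64(10.0), np.float64(8.0), np.float64(11.0), np.float64(7.0), np.float64(9.0)]
max slate z [  35.88295638   36.48262624   36.75906802   37.85983924 1333.79556047] [ 195. 1334. 1334. 1334.]
```

All points are on the mat: the bottom edge at mat x of about +47, the leg at about -58, |y| ≤ 84, and the top at about 190. The coasters and corkscrew readings are off because the arm covers them from above. I check those in the side picture.

```bash
python3 - <<'E'
from h import *
a=np.load("/tmp/side0.npz")["p"];b=np.load("/tmp/side28.npz")["p"]
cv2.imwrite("pics/cmp.png",np.vstack([cv2.resize(x[150:360,190:350,::-1],None,fx=2.4 ,fy=1.4) for x in(a,b)]))
for t in["coasters","corkscrew"]: print(t,[(np.round(r["position"]),round(r["confidence"],2)) for r in ctrl.look_for("side",t)][:2])
s=ctrl.read_state();print(s["clock"],s["joint_vel"].round(3))
E
```

```text
coasters [(array([420., -16.,  32.]), 0.96)]
corkscrew [(array([587., -10.,  20.]), 0.71)]
26.5667 [ 0.007 -0.003 -0.    -0.001 -0.001  0.   ]
```

View pics/cmp.png

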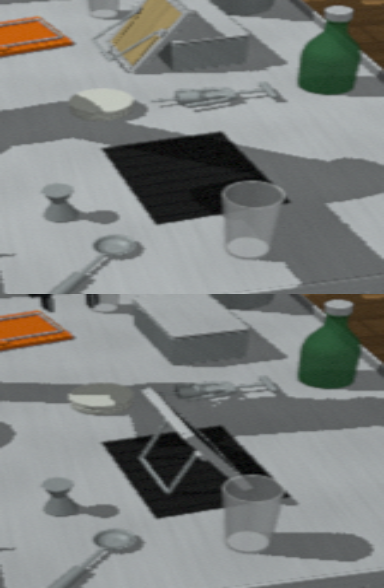

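In the before/after comparison every bystander sits at the same pixels, including the coasters at (100,103) and (100,397) and the corkscrew at (220,95) and (220,388). The slate stands still on the mat and the arm is clear of everything, so I hand in.

```bash
python3 -c "
from cell import ctrl
print(ctrl.job_done())"
```

```text
the job is handed in; nothing more can be done
None
```

The slate is standing on the rubber mat on its bottom edge and leg, with its face towards the guests. I handed the job in at about 26.6 s; no verdict was reported.

**Leg:** The first finger push met resistance, but the camera put the leg at only about 0.73–0.75 rad. I gripped the crossbar lightly and lifted it until the slate's bottom edge rose slightly, which showed the leg was hard on its stop. After release it measured about 0.78 rad. That lift left the slate leaning about 1° further before I picked it up, with no other effect.

**Placing:** I drew the slate upright, gripped it across the top (13.7 mm opening, about 0.83 kg) and carried it over the mat. I set the bottom edge down, then lowered it back against the near finger until the leg took the weight. The fingers then opened and lifted clear.

**Last checks:**
- **Bottom corners:** they are at mat x of about +47 mm and y of +66 and -84 mm.
- **Leg ends:** they are at mat x of about -58 mm and y of +48 and -63 mm, so all four points are within limits.
- **Crossbar height:** it read 7–14 mm on its top surface from above, and the standing geometry puts its centre at about 7 mm.
- **Not measured at the end:** I did not measure the height of the bottom corners or the leg angle again. The spacing between bottom edge and leg, about 105 mm against 102 mm expected, fits the leg being fully out.
- **Bystanders:** they look unmoved in the before/after side pictures. From above, the network misplaced the coasters, corkscrew and jigger. The side view put the coasters and corkscrew back in place, though its coasters reading was still about 15 mm off in y. The jigger's second reading was right.

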